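# Find the stamped parts crate and push it over the dispatch line

## Task

One of the two plywood crates carries a scorched stamp on its underside. With the fingertips, tip up first the crate on the robot's left, then the one on its right, each by at least 45 degrees to look underneath, and let each back down flat; then push the stamped one away from the robot until all of it is over the black dispatch line, and leave the other behind the line. Do not lift a crate off the table, and leave everything else alone.

Things in the scene. Friction and masses are not known exactly. Their poses are not given: they have to be found in the camera images.
- stamped_crate: open empty plywood crate 140 (x) x 130 (y) x 85 mm high, 0.3 to 0.6 kg, walls 7 mm, floor 12 mm; origin at the centre of its underside, z up, x away from the robot. Starts with its near wall within 25 mm of the stop rail, on the robot's left (+y) or right. Stamp: dark scorched ring with a cross in it, 100 mm across, in the middle of the underside, seen only when tipped
- plain_crate: the other crate, same size and look, blank underside, beside the first. Either crate balances at about 70 degrees of tilt and topples beyond; below that it falls back flat when let go. A closed fingertip fits inside; pulling on the inside of the near wall just below its rim, towards the robot and then down in an arc, tips it over the stop rail; the far-side cameras see the underside from about 60 degrees on
- stop_rail: fixed aluminium strip lying along y on the table, 400 mm long, 16 mm wide, 6 mm high, on the robot's side of the crates; origin at table height in the middle of its far face, the one the crates slide up against; own x points away from the robot, own y to its left
- dispatch_line: dispatch line: flat black tape (no thickness to feel) along y, 640 mm long, 14 mm wide, beyond the crates; origin in the middle of its far edge, own x points away from the robot: the whole crate must end at positive x in this frame
- stamped_crate_c0 (a point): far left bottom corner of stamped_crate (its own x +70, y +65, z 0 mm)
- stamped_crate_c1 (a point): far right bottom corner of stamped_crate (its own x +70, y -65, z 0 mm)
- stamped_crate_c2 (a point): near left bottom corner of stamped_crate (its own x -70, y +65, z 0 mm)
- stamped_crate_c3 (a point): near right bottom corner of stamped_crate (its own x -70, y -65, z 0 mm)
- plain_crate_c0 (a point): far left bottom corner of plain_crate (its own x +70, y +65, z 0 mm)
- plain_crate_c1 (a point): far right bottom corner of plain_crate (its own x +70, y -65, z 0 mm)
- plain_crate_c2 (a point): near left bottom corner of plain_crate (its own x -70, y +65, z 0 mm)
- plain_crate_c3 (a point): near right bottom corner of plain_crate (its own x -70, y -65, z 0 mm)
- glue_bottle: bystander, loose: white glue bottle, 28 mm across, 85 mm tall, standing between the two crates
- part_holder: bystander, loose: orange open holder 45 x 50 x 55 mm, to the robot's left of the crates
- tin_tray: bystander, loose: open metal tray 90 x 140 x 35 mm, far left
- screw_jar: bystander, loose: jar with lid, 60 mm across, 75 mm tall, far right
- screwdriver: bystander, loose: screwdriver lying to the right of the crates
- wood_sticks: bystander, loose: bundle of wooden sticks 18 x 150 x 16 mm, lying left of the stop rail
- mug: bystander, loose: mug, 80 mm across, 90 mm tall, at the right
Not all that is in view belongs to the job. Leave any green or red look-alike of the stamped_crate alone.

How it is judged:
By the outcome, as a careful person would: the job done as asked, in the order asked, and still so for the second after the job is handed in, with the robot touching nothing.
It also fails if it takes over 72 s, if anything falls off the work surface, if the arm or the gripper's body presses on something with over 40 N, if the wrist force passes 120 N, or if a joint passes its speed limit or range.

## Robot

A 6-joint arm with a two-finger parallel gripper is mounted at the origin on the work surface. World frame = base frame: x ahead of the robot, y to its left, z up, the work surface at z = 0. Lengths are in m, angles in rad, forces in N, time in s.
With the tool pointing down it reaches from about 0.325 to 0.85 m from the base axis. Payload 15.5 kg.
Tool frame: the origin (TCP) lies midway between the tips of the shut fingers; the grasp point (between the pads) lies 19 mm behind it; z points along the fingers, y is the direction in which the jaws open and shut (so a half turn about z gives the same grasp; the last joint's range is limited). The gripper opens to 91 mm and grips with 3 to 60 N. Pads are 32 mm wide; open, the fingers measure 118 mm over their backs; the gripper's body (76 mm by 178 mm) begins 60 mm behind the grasp point.
Start: joints at [-1.438, 0.494, 1.345, -0, 1.302, -0.096], TCP at [0.142, -0.609, 0.214] pointing down, gripper open.
Joint ranges: [-2.91, 2.91], [-0.82, 2.16], [0.22, 2.67], [-1.22, 4.37], [0.12, 2.79], [-3.08, 3.08]. Speed limits (rad/s): [1.89, 1.89, 2.57, 3.01, 3.01, 3.01].

## Interface

Orientations are given as a unit quaternion [x, y, z, w].
In Python, from workcell import get_obs, read_camera, sign_off gives the robot as it stands.
- The arm moves only by the shell command python3 -m inch 'ROWS' [FORCE]. ROWS is JSON, a list of rows, each an object of numbers: "dx", "dy", "dz": the shift along the tool's x, y, z scaled (see below); "rx", "ry", "rz": the turn, a rotation vector about the tool's x, y, z scaled (see below); "gripper": the opening, from -1 (shut) to 1 (fully open). In form: [{"dx": .., "dy": .., "dz": .., "rx": .., "ry": .., "rz": .., "gripper": ..}, ...]. A call has 1 to 20 rows; each row is the pose to reach, as a shift and turn from the pose commanded when the call began, along the tool's axes at that moment; what a row does not reach only later rows make up. The controller multiplies each number of a shift by 50 cm and each number of a turn by 60 degrees. A row lasts 1/10 s, in which the tool goes at most 50 mm and 8.59 degrees, less where a joint would pass 70% of its speed; a pose out of reach is approached as far as the arm can. A call with a number of a shift or a turn outside -1 to 1 is refused whole. A call with a gripper value outside its range is refused whole. The fingers move at their own pace and stop on an object; FORCE is the grip in N (left out, the last holds). Time passes only in rows, so rows that repeat a pose let the fingers close. It gives the time, the measured TCP pose, the force and the opening at its end, in the units of the state.
- get_obs(): the state, without advancing time (a new reading comes with each control period).
- read_camera(name): name is "scene" or "side" or "wrist"; returns a dict with "img" (420x560x3 uint8, blue, green, red), "z_map" (420x560 float32, m along the optical axis (not along the pixel's ray), 0 where there is no reading), "intrinsics" (3x3 intrinsics, pixels), "D" ([k1, k2, p1, p2, k3] as OpenCV has them; the pictures are not rectified), "world_from_camera" (4x4, takes a point from camera to world coordinates). Camera axes: x right, y up, looking along -z (the intrinsics and any distortion apply to the point x, -y, -z); pixel columns grow to the right and rows downward; lengths in m; the calibration is good to about 2 mm. A picture is of the moment at which its call begins.
- sign_off(): hands the job in, once; it reports no verdict.
The state is a dict: "time_s": time; "joint_positions": joint angles; "qd": joint speeds; "tau": joint torques, N m; "eef_pos": TCP position; "eef_rot": TCP orientation; "ft_force": force on the tool from outside, world axes, zero at the start; "moment": the same for the moment, N m; "width": finger opening in m.
Only numpy, scipy, OpenCV 4.12 (cv2) and the standard library are available. Lean on these libraries where they do the work, as an engineer would, in place of code of your own. Each camera call takes 0.05 s, during which the arm holds its last target.

## Working session

There is one attempt and no reset: what is moved stays moved. The work goes in short steps, Python scripts to look and compute and a shell command to move; the robot and the scene stay as the last step left them, time stands still between calls to the robot, and variables do not carry over. Pictures are saved under pics/ and viewed, and the job is handed in when it is done.

```bash
ls; mkdir -p pics
python3 - <<'E'
from workcell import *
import cv2,numpy as np
o=get_obs(); print(o['time_s'],o['eef_pos'],o['eef_rot'],o['width'])
for n in ['scene','side']:
    c=read_camera(n); cv2.imwrite(f'pics/{n}0.png',c['img']); np.savez(f'{n}0.npz',**c)
    print(n,c['intrinsics'],c['D'],c['world_from_camera'])
E
```

```text
pics
0.0 [ 0.14169956 -0.60833291  0.21333837] [ 9.93464100e-01  1.14143404e-01 -2.64093097e-05 -6.03535089e-04] 0.09130364926784515
scene [[387.30832145   0.         284.28392103]
 [  0.         387.30832145 201.01025071]
 [  0.           0.           1.        ]] [-0.019894  0.        0.        0.        0.      ] [[ 0.57798582 -0.66646729  0.47090736  0.98694498]
 [ 0.81604194  0.47004634 -0.336351   -0.41128925]
 [ 0.00281866  0.57868627  0.81554537  0.93350282]
 [ 0.          0.          0.          1.        ]]
side [[402.96935293   0.         278.08016187]
 [  0.         402.96935293 212.45169852]
 [  0.           0.           1.        ]] [-0.09330021  0.          0.          0.          0.        ] [[-0.88875943  0.31726087 -0.33083564  0.08611822]
 [-0.45795775 -0.58384078  0.67037649  0.72685682]
 [ 0.01952888  0.74731217  0.66418607  0.80598092]
 [ 0.          0.          0.          1.        ]]
```

View pics/scene0.png

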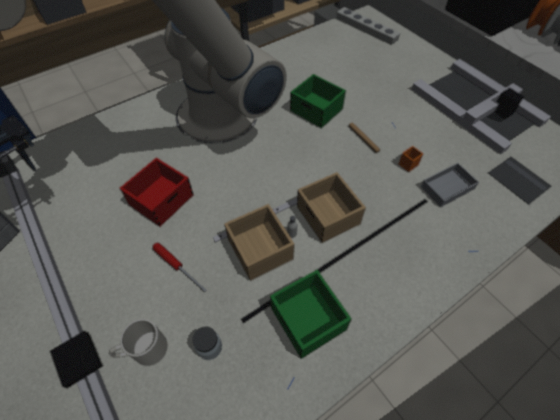

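View pics/side0.png

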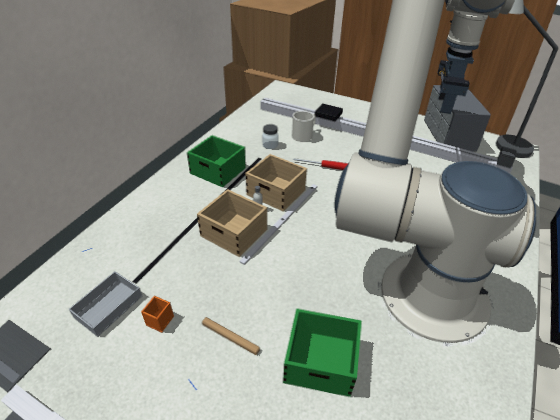

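Scene view: the plywood crates are at about (330,207), robot's left, and (259,241), robot's right. The look-alikes are a green crate at (311,312) beyond the line, a green one at (318,100) near the base and a red one at (157,190). The bottle at (292,227) is between the plywood crates, and the rail shows at (285,207) and (222,237).

```bash
cat > h.py <<'E'
import numpy as np,cv2
def load(n): return dict(np.load(n))
def rays(c,px):
    px=np.asarray(px,float).reshape(-1,1,2)
    u=cv2.undistortPoints(px,c['intrinsics'],c['D'])[:,0]
    d=np.c_[u[:,0],-u[:,1],-np.ones(len(u))]
    T=c['world_from_camera']; return T[:3,3],d@T[:3,:3].T
def onplane(c,px,z):
    o,d=rays(c,px); t=(z-o[2])/d[:,2]; return o+d*t[:,None]
def cloud(c):
    h,w=c['z_map'].shape; v,u=np.mgrid[:h,:w]
    o,d=rays(c,np.c_[u.ravel(),v.ravel()])
    P=o+d*c['z_map'].reshape(-1,1); P=P.reshape(h,w,3); P[c['z_map']<=0]=np.nan; return P
def project(c,P):
    T=np.linalg.inv(c['world_from_camera']); p=np.atleast_2d(P)@T[:3,:3].T+T[:3,3]
    p=p*[1,-1,-1]
    return cv2.projectPoints(p,np.zeros(3),np.zeros(3),c['intrinsics'],c['D'])[0][:,0]
E
python3 - <<'E'
from h import *
for n in ['scene','side']:
    c=load(n+'0.npz'); P=cloud(c); hsv=cv2.cvtColor(c['img'],cv2.COLOR_BGR2HSV)
    H,S,V=[hsv[...,i].astype(int) for i in range(3)]
    def comps(name,m,amin):
        m=m&np.isfinite(P[...,0])&(abs(P[...,1])<0.6)&(P[...,0]<0.95)&(P[...,0]>0.1)
        k,l,s,cc=cv2.connectedComponentsWithStats(m.astype(np.uint8))
        for i in range(1,k):
            if s[i,4]<amin: continue
            q=P[l==i]; zt=np.percentile(q[:,2],99)
            rim=q[(q[:,2]>zt-0.012)]
            r=cv2.minAreaRect((rim[:,:2]*1000).astype(np.float32))
            print(n,name,cc[i].round(),s[i,4],'ztop',zt.round(3),'rim rect',np.round(r[0]),np.round(r[1]),round(r[2],1), 'min',q.min(0).round(3),'max',q.max(0).round(3))
    Z=P[...,2]
    comps('wood',(H>8)&(H<26)&(S>60)&(V>40)&(Z>0.02),300)
    comps('green',(H>40)&(H<85)&(S>90)&(Z>0.02),300)
    comps('red',((H<6)|(H>174))&(S>120)&(Z>0.01),100)
    comps('black',(V<45)&(Z<0.012)&(Z>-0.012),60)
    comps('other',(S<60)&(Z>0.02)&(Z<.12)&(P[...,0]>.35),60)
E
```

```text
scene wood [331. 204.] 1349 ztop 0.086 rim rect [562.  47.] [131. 142.] 83.5 min [ 0.486 -0.026  0.02 ] max [0.638 0.119 0.087]
scene wood [259. 240.] 1656 ztop 0.088 rim rect [ 540. -173.] [130. 141.] 83.5 min [ 0.467 -0.245  0.02 ] max [ 0.617 -0.103  0.09 ]
scene green [317.  99.] 1446 ztop 0.085 rim rect [190. 295.] [143. 133.] 14.7 min [0.108 0.215 0.02 ] max [0.275 0.373 0.088]
scene green [309. 311.] 2002 ztop 0.088 rim rect [ 768. -183.] [130. 141.] 85.0 min [ 0.693 -0.253  0.02 ] max [ 0.843 -0.112  0.089]
scene red [157. 190.] 2579 ztop 0.086 rim rect [ 236. -323.] [134. 141.] 19.4 min [ 0.153 -0.406  0.01 ] max [ 0.321 -0.237  0.091]
scene red [166. 255.] 271 ztop 0.029 rim rect [ 424. -390.] [98. 21.] 14.1 min [ 0.377 -0.409  0.012] max [ 0.471 -0.37   0.031]
scene black [306. 118.] 66 ztop 0.012 rim rect [204. 234.] [135.   6.] 15.0 min [ 0.139  0.217 -0.   ] max [0.269 0.254 0.012]
scene black [371. 236.] 354 ztop 0.005 rim rect [685. 118.] [398.  10.] 89.2 min [ 0.678 -0.081 -0.005] max [0.691 0.317 0.006]
scene black [258. 310.] 138 ztop 0.004 rim rect [ 678. -274.] [
[... 1414 characters left out ...]
.] 89.0 min [ 0.673 -0.307 -0.004] max [ 0.687 -0.114  0.005]
side black [164. 252.] 245 ztop 0.004 rim rect [684. 187.] [270.  13.] 89.1 min [ 0.678  0.052 -0.003] max [0.692 0.322 0.005]
side other [303. 123.] 502 ztop 0.092 rim rect [ 611. -520.] [76. 81.] 42.9 min [ 0.571 -0.593  0.02 ] max [ 0.65  -0.479  0.095]
side other [270. 134.] 302 ztop 0.079 rim rect [ 686. -407.] [52. 49.] 47.7 min [ 0.655 -0.436  0.02 ] max [ 0.713 -0.375  0.081]
side other [258. 196.] 124 ztop 0.086 rim rect [531. -37.] [22. 88.] 36.7 min [ 0.496 -0.112  0.023] max [ 0.581 -0.008  0.087]
side other [105. 300.] 743 ztop 0.037 rim rect [690. 412.] [141.  96.] 83.8 min [0.637 0.337 0.02 ] max [0.743 0.485 0.039]
```

Run:
```python
import cv2
a=cv2.imread('pics/scene0.png')[160:360,200:440]; cv2.imwrite('pics/cropA.png',cv2.resize(a,None,fx=3.3,fy=3,interpolation=cv2.INTER_CUBIC))
a=cv2.imread('pics/side0.png')[130:290,120:330]; cv2.imwrite('pics/cropB.png',cv2.resize(a,None,fx=3.7,fy=3.7,interpolation=cv2.INTER_CUBIC))
```

```text
(no output)
```

View pics/cropA.png

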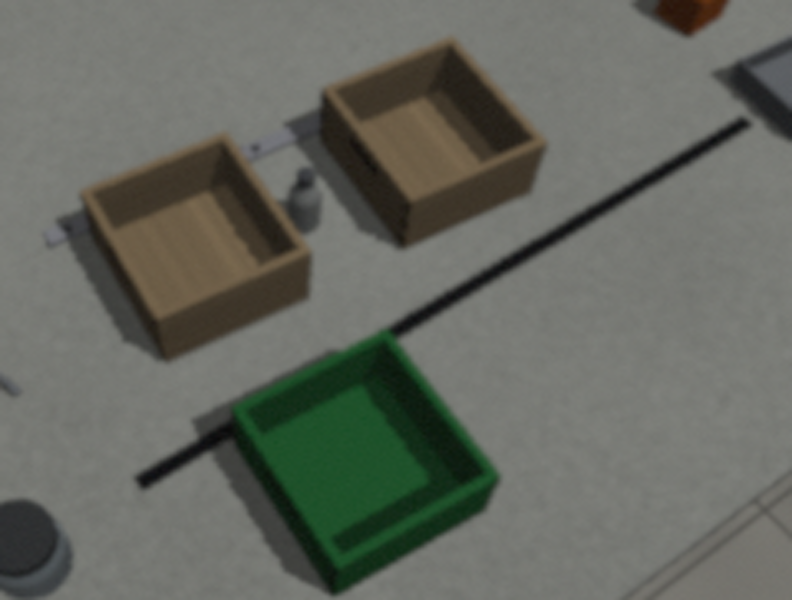

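View pics/cropB.png

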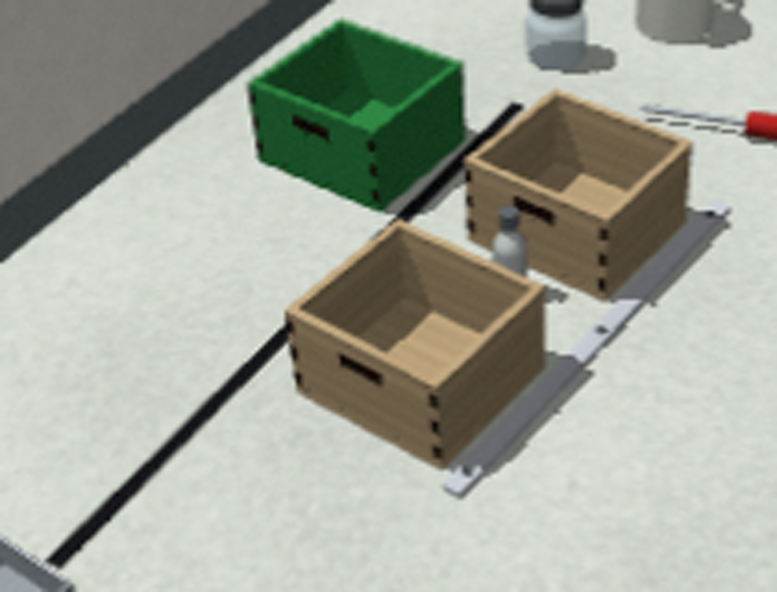

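The choice checks out in the close crops: two plywood crates, left centre about (0.561,0.049) and right about (0.540,-0.173), both yawed about -6.4°. The green crate at (0.767,-0.181) is directly beyond the right crate. The next step is to locate the rail and the line.

Run:
```python
from h import *
c=load('side0.npz'); s=load('scene0.npz')
# rail: bright bluish low-saturation along; print ends by hand pixels
f=lambda u,v:(120+u/3.7,130+v/3.7)
print('side rail top: ',onplane(c,[f(462,483),f(575,358),f(638,303),f(728,208)],.006).round(4)*1000)
g=lambda u,v:(200+u/3.3,160+v/3)
print('scene rail far edge', onplane(s,[g(52,243),g(250,160),g(320,130)],.006).round(4)*1000)
P=cloud(s); hsv=cv2.cvtColor(s['img'],cv2.COLOR_BGR2HSV); 
for n,cc in (('scene',s),('side',c)):
    P=cloud(cc); V=cc['img'].max(2)
    m=(V<48)&(abs(P[...,2])<.012)&(abs(P[...,0]-.683)<.013)&(abs(P[...,1])<.34)
    v,u=np.nonzero(m); q=onplane(cc,np.c_[u,v],0)
    for lo,hi in ((-.32,-.26),(-.08,0),(0,.1),(.1,.2),(.2,.32)):
        r=q[(q[:,1]>lo)&(q[:,1]<hi)]
        if len(r)>10: print(n,lo,hi,len(r),np.percentile(r[:,0],[2,50,98]).round(4))
```

```text
side rail top:  [[ 474.2  130.7    6. ]
 [ 463.   -21.9    6. ]
 [ 447.9 -103.4    6. ]
 [ 433.1 -254.2    6. ]]
scene rail far edge [[ 452.8 -259.6    6. ]
 [ 472.7  -73.8    6. ]
 [ 479.6   -3.3    6. ]]
scene -0.32 -0.26 83 [0.675  0.6795 0.6837]
scene -0.08 0 88 [0.6781 0.6828 0.6867]
scene 0 0.1 103 [0.6792 0.6838 0.6881]
scene 0.1 0.2 90 [0.6805 0.6849 0.689 ]
scene 0.2 0.32 96 [0.682  0.6865 0.6908]
side -0.32 -0.26 23 [0.6758 0.6806 0.6837]
side 0 0.1 39 [0.6795 0.6846 0.6874]
side 0.1 0.2 78 [0.6799 0.685  0.6879]
side 0.2 0.32 127 [0.6813 0.686  0.6911]
```

```bash
cat > plan.py <<'E'
from h import *
from scipy.spatial.transform import Rotation as Ro
from workcell import get_obs
ps=np.radians(-6.0); X=np.array([np.cos(ps),np.sin(ps),0]); Y=np.array([-np.sin(ps),np.cos(ps),0]); Z=np.array([0,0,1.])
def rail(y): # far face point at given world y
    return np.array([0.4800+0.105*(y-0.0),y,0])
def Rt(phi,x=X):
    tx=np.cos(phi)*x+np.sin(phi)*Z; tz=np.sin(phi)*x-np.cos(phi)*Z
    return np.c_[tx,np.cross(tz,tx),tz]
def row(p0,R0,p,R):
    d=R0.T@(p-p0)/0.5; r=Ro.from_matrix(R0.T@R).as_rotvec()/np.radians(60)
    return dict(zip(['dx','dy','dz','rx','ry','rz'],[float(v) for v in np.r_[d,r].round(4)]))
def now():
    o=get_obs(); return np.array(o['eef_pos']),Ro.from_quat(o['eef_rot']).as_matrix()
def arc(y,th,d=.015,slide=True):
    th=np.radians(th); phi=th/2; h=.085-d
    r=rail(y); 
    u=0.007*np.cos(th)-h*np.sin(th)+(0.006*np.tan(th)); w=.007*np.sin(th)+h*np.cos(th)
    p=r+X*(u+.016*np.cos(phi))+Z*(w+.016*np.sin(phi))
    return p,Rt(phi)
E
python3 - <<'E'
from plan import *
p0,R0=now()
p,R=arc(.056,0); p=p+X*.018
for z in (.2,.12,.07):
    q=p.copy(); q[2]=z; print(q.round(4),row(p0,R0,q,R))
E
```

```text
[0.5267 0.0517 0.2   ] {'dx': 1.0493, 'dy': -1.1112, 'dz': 0.0281, 'rx': -0.001, 'ry': 0.0001, 'rz': 0.3185}
[0.5267 0.0517 0.12  ] {'dx': 1.0492, 'dy': -1.111, 'dz': 0.1881, 'rx': -0.001, 'ry': 0.0001, 'rz': 0.3185}
[0.5267 0.0517 0.07  ] {'dx': 1.0492, 'dy': -1.1109, 'dz': 0.2881, 'rx': -0.001, 'ry': 0.0001, 'rz': 0.3185}
```

```bash
R='{"dx":0.9,"dy":-0.95,"dz":0.03,"rx":-0.001,"rz":0.318,"gripper":-1}'; python3 -m inch '[{"dx":0.9,"dy":-0.95,"dz":0.03,"rx":-0.001,"rz":0.318,"gripper":-1},{"dx":0.9,"dy":-0.95,"dz":0.03,"rx":-0.001,"rz":0.318,"gripper":-1},{"dx":0.9,"dy":-0.95,"dz":0.03,"rx":-0.001,"rz":0.318,"gripper":-1},{"dx":0.9,"dy":-0.95,"dz":0.03,"rx":-0.001,"rz":0.318,"gripper":-1},{"dx":0.9,"dy":-0.95,"dz":0.03,"rx":-0.001,"rz":0.318,"gripper":-1},{"dx":0.9,"dy":-0.95,"dz":0.03,"rx":-0.001,"rz":0.318,"gripper":-1},{"dx":0.9,"dy":-0.95,"dz":0.03,"rx":-0.001,"rz":0.318,"gripper":-1},{"dx":0.9,"dy":-0.95,"dz":0.03,"rx":-0.001,"rz":0.318,"gripper":-1},{"dx":0.9,"dy":-0.95,"dz":0.03,"rx":-0.001,"rz":0.318,"gripper":-1},{"dx":0.9,"dy":-0.95,"dz":0.03,"rx":-0.001,"rz":0.318,"gripper":-1},{"dx":0.9,"dy":-0.95,"dz":0.03,"rx":-0.001,"rz":0.318,"gripper":-1},{"dx":0.9,"dy":-0.95,"dz":0.03,"rx":-0.001,"rz":0.318,"gripper":-1},{"dx":0.9,"dy":-0.95,"dz":0.03,"rx":-0.001,"rz":0.318,"gripper":-1},{"dx":0.9,"dy":-0.95,"dz":0.03,"rx":-0.001,"rz":0.318,"gripper":-1},{"dx":0.9,"dy":-0.95,"dz":0.03,"rx":-0.001,"rz":0.318,"gripper":-1},{"dx":0.9,"dy":-0.95,"dz":0.03,"rx":-0.001,"rz":0.318,"gripper":-1}]'
python3 - <<'E'
from plan import *
p0,R0=now()
p,R=arc(.056,0); p=p+X*.018
for z in (.2,.12,.07):
    q=p.copy(); q[2]=z; print(q.round(4),row(p0,R0,q,R))
E
```

```text
[0.5267 0.0517 0.2   ] {'dx': 1.0493, 'dy': -1.1112, 'dz': 0.0281, 'rx': -0.001, 'ry': 0.0001, 'rz': 0.3185}
[0.5267 0.0517 0.12  ] {'dx': 1.0492, 'dy': -1.111, 'dz': 0.1881, 'rx': -0.001, 'ry': 0.0001, 'rz': 0.3185}
[0.5267 0.0517 0.07  ] {'dx': 1.0492, 'dy': -1.1109, 'dz': 0.2881, 'rx': -0.001, 'ry': 0.0001, 'rz': 0.3185}validation failed for argument at $[0]...
```

The call was refused, most likely because the rows left out "ry". I'll give every key.

```bash
python3 -m inch '[{"dx":0.1,"dy":-0.1,"dz":0.0,"rx":0,"ry":0,"rz":0.1,"gripper":-1},{"dx":0.2,"dy":-0.2,"dz":0.0,"rx":0,"ry":0,"rz":0.318,"gripper":-1}]'
```

```text
time_s: 0.3
eef_pos: [0.1945, -0.5231, 0.2132]
eef_rot: [1.0, -0.016, -0.0, -0.0]
ft_force: [1.2, 0.0, 0.4]
width: 0.0783
```

Run:
```python
from plan import *
p0,R0=now()
p,R=arc(.056,0); p=p+X*.018
for z in (.2,.12,.07):
    q=p.copy(); q[2]=z; print(q.round(4),row(p0,R0,q,R))
```

```text
[0.5267 0.0517 0.2   ] {'dx': 0.6277, 'dy': -1.17, 'dz': 0.0272, 'rx': -0.0007, 'ry': 0.0001, 'rz': 0.0698}
[0.5267 0.0517 0.12  ] {'dx': 0.6277, 'dy': -1.1698, 'dz': 0.1872, 'rx': -0.0007, 'ry': 0.0001, 'rz': 0.0698}
[0.5267 0.0517 0.07  ] {'dx': 0.6278, 'dy': -1.1698, 'dz': 0.2872, 'rx': -0.0007, 'ry': 0.0001, 'rz': 0.0698}
```

```bash
python3 -m inch '[{"dx":0.53,"dy":-0.99,"dz":0.06,"rx":0,"ry":0,"rz":0.07,"gripper":-1},{"dx":0.53,"dy":-0.99,"dz":0.06,"rx":0,"ry":0,"rz":0.07,"gripper":-1},{"dx":0.53,"dy":-0.99,"dz":0.06,"rx":0,"ry":0,"rz":0.07,"gripper":-1},{"dx":0.53,"dy":-0.99,"dz":0.06,"rx":0,"ry":0,"rz":0.07,"gripper":-1},{"dx":0.53,"dy":-0.99,"dz":0.06,"rx":0,"ry":0,"rz":0.07,"gripper":-1},{"dx":0.53,"dy":-0.99,"dz":0.06,"rx":0,"ry":0,"rz":0.07,"gripper":-1},{"dx":0.53,"dy":-0.99,"dz":0.06,"rx":0,"ry":0,"rz":0.07,"gripper":-1},{"dx":0.53,"dy":-0.99,"dz":0.06,"rx":0,"ry":0,"rz":0.07,"gripper":-1},{"dx":0.53,"dy":-0.99,"dz":0.06,"rx":0,"ry":0,"rz":0.07,"gripper":-1},{"dx":0.53,"dy":-0.99,"dz":0.06,"rx":0,"ry":0,"rz":0.07,"gripper":-1},{"dx":0.53,"dy":-0.99,"dz":0.06,"rx":0,"ry":0,"rz":0.07,"gripper":-1},{"dx":0.53,"dy":-0.99,"dz":0.06,"rx":0,"ry":0,"rz":0.07,"gripper":-1},{"dx":0.53,"dy":-0.99,"dz":0.06,"rx":0,"ry":0,"rz":0.07,"gripper":-1}]'
python3 - <<'E'
from plan import *
p0,R0=now()
p,R=arc(.056,0); p=p+X*.018
for z in (.2,.12,.07):
    q=p.copy(); q[2]=z; print(q.round(4),row(p0,R0,q,R))
E
```

```text
time_s: 1.6
eef_pos: [0.4725, -0.0343, 0.1835]
eef_rot: [0.999, -0.048, -0.0, -0.0]
ft_force: [-0.2, -0.2, -0.5]
width: 0.0005
[0.5267 0.0517 0.2   ] {'dx': 0.0914, 'dy': -0.1816, 'dz': -0.0329, 'rx': -0.0001, 'ry': 0.0005, 'rz': 0.0086}
[0.5267 0.0517 0.12  ] {'dx': 0.0914, 'dy': -0.1816, 'dz': 0.1271, 'rx': -0.0001, 'ry': 0.0005, 'rz': 0.0086}
[0.5267 0.0517 0.07  ] {'dx': 0.0915, 'dy': -0.1816, 'dz': 0.2271, 'rx': -0.0001, 'ry': 0.0005, 'rz': 0.0086}
```

```bash
python3 -m inch '[{"dx":0.091,"dy":-0.18,"dz":0.0,"rx":0,"ry":0,"rz":0.005,"gripper":-1},{"dx":0.091,"dy":-0.18,"dz":0.0,"rx":0,"ry":0,"rz":0.005,"gripper":-1},{"dx":0.091,"dy":-0.18,"dz":0.08,"rx":0,"ry":0,"rz":0.005,"gripper":-1},{"dx":0.091,"dy":-0.18,"dz":0.127,"rx":0,"ry":0,"rz":0.005,"gripper":-1},{"dx":0.091,"dy":-0.18,"dz":0.127,"rx":0,"ry":0,"rz":0.005,"gripper":-1},{"dx":0.091,"dy":-0.18,"dz":0.127,"rx":0,"ry":0,"rz":0.005,"gripper":-1}]'
python3 - <<'E'
from plan import *
from workcell import read_camera
p0,R0=now(); print(p0)
p,R=arc(.056,0); p=p+X*.018
q=p.copy(); q[2]=.07; print(row(p0,R0,q,R))
im=np.hstack([cv2.resize(read_camera(n)['img'],(400,300)) for n in('scene','wrist')]); cv2.imwrite('pics/a1.png',im)
E
```

```text
time_s: 2.2
eef_pos: [0.526, 0.048, 0.1209]
eef_rot: [0.999, -0.053, -0.0, 0.0]
ft_force: [0.2, -0.6, 0.4]
width: 0.0008
[0.52601651 0.04800103 0.12088509]
{'dx': 0.0006, 'dy': -0.0075, 'dz': 0.1018, 'rx': 0.0002, 'ry': 0.0007, 'rz': -0.0007}
```

View pics/a1.png

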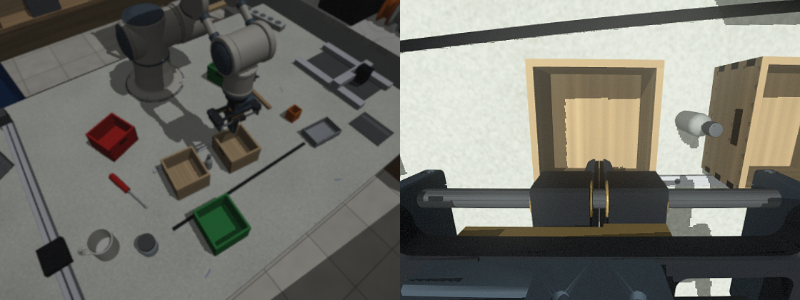

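The wrist view shows the shut fingers over the near part of the left crate, roughly centred, with the bottle clear on the right. Next I lower.

```bash
python3 -m inch '[{"dx":0,"dy":-0.008,"dz":0.06,"rx":0,"ry":0,"rz":0,"gripper":-1},{"dx":0,"dy":-0.008,"dz":0.102,"rx":0,"ry":0,"rz":0,"gripper":-1},{"dx":0,"dy":-0.008,"dz":0.102,"rx":0,"ry":0,"rz":0,"gripper":-1},{"dx":0,"dy":-0.008,"dz":0.102,"rx":0,"ry":0,"rz":0,"gripper":-1}]'
python3 - <<'E'
from plan import *
p0,R0=now()
for t in (0,4,8,12,16,20,24,28,32): print(t,row(p0,R0,*arc(.056,t)))
E
```

```text
time_s: 2.7
eef_pos: [0.5272, 0.0529, 0.0706]
eef_rot: [0.999, -0.052, 0.0, -0.0]
ft_force: [0.8, 0.1, 1.0]
width: 0.0004
0 {'dx': -0.0368, 'dy': 0.0024, 'dz': 0.0012, 'rx': -0.0001, 'ry': -0.0009, 'rz': 0.0002}
4 {'dx': -0.0458, 'dy': 0.0024, 'dz': -0.0006, 'rx': -0.0001, 'ry': 0.0324, 'rz': 0.0002}
8 {'dx': -0.0548, 'dy': 0.0024, 'dz': -0.0017, 'rx': -0.0001, 'ry': 0.0658, 'rz': 0.0002}
12 {'dx': -0.0638, 'dy': 0.0024, 'dz': -0.002, 'rx': -0.0001, 'ry': 0.0991, 'rz': 0.0002}
16 {'dx': -0.0728, 'dy': 0.0024, 'dz': -0.0017, 'rx': -0.0001, 'ry': 0.1324, 'rz': 0.0002}
20 {'dx': -0.0816, 'dy': 0.0024, 'dz': -0.0008, 'rx': -0.0001, 'ry': 0.1658, 'rz': 0.0002}
24 {'dx': -0.0903, 'dy': 0.0024, 'dz': 0.0009, 'rx': -0.0001, 'ry': 0.1991, 'rz': 0.0002}
28 {'dx': -0.0987, 'dy': 0.0024, 'dz': 0.0032, 'rx': -0.0001, 'ry': 0.2324, 'rz': 0.0002}
32 {'dx': -0.1069, 'dy': 0.0024, 'dz': 0.0061, 'rx': -0.0001, 'ry': 0.2658, 'rz': 0.0002}
```

```bash
python3 -m inch '[{"dx":-0.018,"dy":0,"dz":0,"rx":0,"ry":0,"rz":0,"gripper":-1},{"dx":-0.028,"dy":0,"dz":0,"rx":0,"ry":0,"rz":0,"gripper":-1},{"dx":-0.037,"dy":0,"dz":0,"rx":0,"ry":0,"rz":0,"gripper":-1},{"dx":-0.046,"dy":0,"dz":0,"rx":0,"ry":0.032,"rz":0,"gripper":-1},{"dx":-0.055,"dy":0,"dz":-0.002,"rx":0,"ry":0.066,"rz":0,"gripper":-1},{"dx":-0.064,"dy":0,"dz":-0.002,"rx":0,"ry":0.099,"rz":0,"gripper":-1},{"dx":-0.073,"dy":0,"dz":-0.002,"rx":0,"ry":0.132,"rz":0,"gripper":-1},{"dx":-0.082,"dy":0,"dz":-0.001,"rx":0,"ry":0.166,"rz":0,"gripper":-1},{"dx":-0.082,"dy":0,"dz":-0.001,"rx":0,"ry":0.166,"rz":0,"gripper":-1}]'
cat > look.py <<'E'
from plan import *
from workcell import read_camera
import sys
def look(tag,crop=(250,160,200,150),cams=('scene','side')):
    ims=[]
    for n in cams:
        c=read_camera(n); np.savez(f'{n}_{tag}.npz',**c); ims.append(c['img'])
    cv2.imwrite(f'pics/{tag}.png',np.hstack([cv2.resize(i,(400,300)) for i in ims]))
E
python3 - <<'E'
from look import *
look('b1')
E
```

```text
time_s: 3.6
eef_pos: [0.485, 0.0576, 0.0705]
eef_rot: [0.995, -0.052, 0.087, 0.005]
ft_force: [4.0, -0.0, 2.8]
width: 0.0005
```

View pics/b1.png

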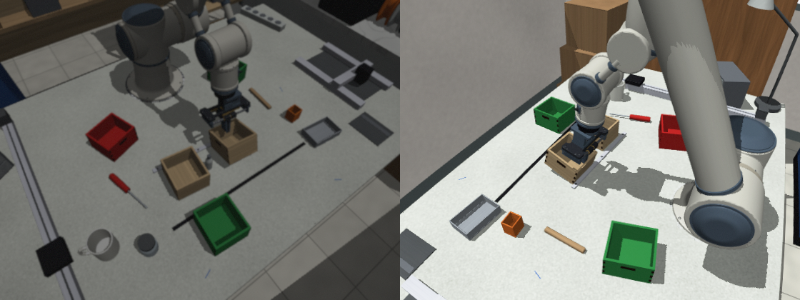

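```bash
cat >> look.py <<'E'
def tilt(f,ylo,yhi):
    c=load(f); P=cloud(c); hsv=cv2.cvtColor(c['img'],cv2.COLOR_BGR2HSV); H,S,V=[hsv[...,i].astype(int) for i in range(3)]
    m=(H>8)&(H<26)&(S>60)&(P[...,2]>.015)&(P[...,1]>ylo)&(P[...,1]<yhi)&(P[...,0]>.35)&(P[...,0]<.7)
    print('zmax',np.percentile(P[m][:,2],99.5).round(4), 'n',m.sum())
    # local plane normals from 9x9 window
    out=[]
    for v,u in np.argwhere(m)[::3]:
        w=P[v-4:v+5,u-4:u+5].reshape(-1,3); mm=m[v-4:v+5,u-4:u+5].ravel()
        if mm.sum()<70: continue
        w=w[mm]; w=w-w.mean(0); U,s,Vt=np.linalg.svd(w,full_matrices=False)
        if s[2]>.25*s[1]: continue
        n=Vt[2]; 
        if n@(c['world_from_camera'][:3,3]-P[v,u])<0:n=-n
        out.append((np.degrees(np.arctan2(n[2],n@X)),n@Y))
    out=np.array(out)
    if not len(out): print('none'); return
    k=out[abs(out[:,1])<.35,0]
    h,e=np.histogram(k,np.arange(-90,181,10)); print([(int(a),int(b)) for a,b in zip(e,h) if b>5])
    for lo in (-90,0,90):
        g=k[(k>lo)&(k<lo+90)]
        if len(g)>10: print(lo,'median',np.median(g).round(1),len(g))
E
python3 - <<'E'
from look import *
tilt('scene_b1.npz',-.03,.14); tilt('scene0.npz',-.03,.14)
p0,R0=now()
for t in (20,24,28,32,36,40,44,48,52,56,60,64): print(t,row(p0,R0,*arc(.056,t)))
E
```

```text
zmax 0.1866 n 2755
[(10, 193)]
0 median 17.5 193
zmax 0.0867 n 2005
[(-10, 89), (0, 39)]
-90 median -1.2 89
0 median 1.0 39
20 {'dx': 0.0001, 'dy': 0.0032, 'dz': -0.0008, 'rx': -0.0003, 'ry': -0.0003, 'rz': 0.0008}
24 {'dx': -0.0087, 'dy': 0.0032, 'dz': -0.0006, 'rx': -0.0003, 'ry': 0.033, 'rz': 0.0008}
28 {'dx': -0.0174, 'dy': 0.0032, 'dz': 0.0002, 'rx': -0.0003, 'ry': 0.0663, 'rz': 0.0007}
32 {'dx': -0.026, 'dy': 0.0032, 'dz': 0.0017, 'rx': -0.0004, 'ry': 0.0997, 'rz': 0.0007}
36 {'dx': -0.0342, 'dy': 0.0032, 'dz': 0.0039, 'rx': -0.0004, 'ry': 0.133, 'rz': 0.0007}
40 {'dx': -0.0422, 'dy': 0.0032, 'dz': 0.0067, 'rx': -0.0004, 'ry': 0.1663, 'rz': 0.0007}
44 {'dx': -0.0497, 'dy': 0.0032, 'dz': 0.0102, 'rx': -0.0004, 'ry': 0.1997, 'rz': 0.0007}
48 {'dx': -0.0567, 'dy': 0.0032, 'dz': 0.0144, 'rx': -0.0004, 'ry': 0.233, 'rz': 0.0007}
52 {'dx': -0.0631, 'dy': 0.0031, 'dz': 0.0192, 'rx': -0.0004, 'ry': 0.2663, 'rz': 0.0007}
56 {'dx': -0.0687, 'dy': 0.0031, 'dz': 0.0246, 'rx': -0.0004, 'ry': 0.2997, 'rz': 0.0007}
60 {'dx': -0.0734, 'dy': 0.0031, 'dz': 0.0307, 'rx': -0.0004, 'ry': 0.333, 'rz': 0.0007}
64 {'dx': -0.0768, 'dy': 0.0031, 'dz': 0.0374, 'rx': -0.0005, 'ry': 0.3663, 'rz': 0.0007}
```

Tilt reads 17.5° for 20° commanded, so the arc model holds.

```bash
python3 -m inch '[{"dx":-0.009,"dy":0.001,"dz":-0.001,"rx":0,"ry":0.033,"rz":0,"gripper":-1},{"dx":-0.017,"dy":0.002,"dz":0,"rx":0,"ry":0.066,"rz":0,"gripper":-1},{"dx":-0.026,"dy":0.003,"dz":0.002,"rx":0,"ry":0.1,"rz":0,"gripper":-1},{"dx":-0.034,"dy":0.003,"dz":0.004,"rx":0,"ry":0.133,"rz":0,"gripper":-1},{"dx":-0.042,"dy":0.003,"dz":0.007,"rx":0,"ry":0.166,"rz":0,"gripper":-1},{"dx":-0.05,"dy":0.003,"dz":0.01,"rx":0,"ry":0.2,"rz":0,"gripper":-1},{"dx":-0.057,"dy":0.003,"dz":0.0145,"rx":0,"ry":0.233,"rz":0,"gripper":-1},{"dx":-0.063,"dy":0.003,"dz":0.019,"rx":0,"ry":0.266,"rz":0,"gripper":-1},{"dx":-0.066,"dy":0.003,"dz":0.022,"rx":0,"ry":0.283,"rz":0,"gripper":-1},{"dx":-0.0687,"dy":0.003,"dz":0.0246,"rx":0,"ry":0.3,"rz":0,"gripper":-1},{"dx":-0.0687,"dy":0.003,"dz":0.0246,"rx":0,"ry":0.3,"rz":0,"gripper":-1}]'
python3 - <<'E'
from look import *
look('b2')
tilt('scene_b2.npz',-.03,.14)
p0,R0=now()
for t in (54,56,58,60,62,64,66): print(t,row(p0,R0,*arc(.056,t)))
E
```

```text
time_s: 4.8
eef_pos: [0.4615, 0.0958, 0.0795]
eef_rot: [0.973, -0.074, 0.218, 0.007]
ft_force: [2.6, -2.8, 0.8]
width: 0.0006
zmax 0.1929 n 2614
[(30, 252)]
0 median 34.5 252
54 {'dx': -0.0215, 'dy': 0.0744, 'dz': 0.0443, 'rx': 0.0017, 'ry': 0.0295, 'rz': -0.0451}
56 {'dx': -0.0249, 'dy': 0.0745, 'dz': 0.0463, 'rx': 0.0021, 'ry': 0.0462, 'rz': -0.045}
58 {'dx': -0.028, 'dy': 0.0747, 'dz': 0.0485, 'rx': 0.0025, 'ry': 0.0628, 'rz': -0.045}
60 {'dx': -0.031, 'dy': 0.0748, 'dz': 0.0509, 'rx': 0.0029, 'ry': 0.0795, 'rz': -0.045}
62 {'dx': -0.0337, 'dy': 0.0749, 'dz': 0.0536, 'rx': 0.0033, 'ry': 0.0962, 'rz': -0.045}
64 {'dx': -0.036, 'dy': 0.075, 'dz': 0.0565, 'rx': 0.0037, 'ry': 0.1128, 'rz': -0.045}
66 {'dx': -0.038, 'dy': 0.0751, 'dz': 0.0597, 'rx': 0.0041, 'ry': 0.1295, 'rz': -0.0449}
```

View pics/b2.png

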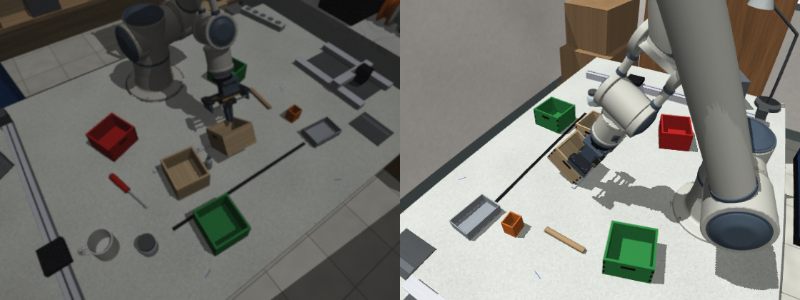

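The tool drifted 38 mm in y, off the commanded path, so I need to check the joints.

Run:
```python
from workcell import *
o=get_obs(); print({k:np.round(v,3) if k!='x' else 0 for k,v in o.items()} if 0 else [list(map(lambda x:round(float(x),3),o[k])) for k in('joint_positions','qd','tau','eef_pos','ft_force')])
```

```text
[[0.162, 0.447, 2.227, -1.223, 0.121, 3.081], [-0.017, 0.005, -0.002, 0.0, -0.009, 0.01], [1.381, -55.271, -8.51, -0.328, -0.252, -0.057], [0.462, 0.095, 0.079], [2.222, 0.725, 1.465]]
```

Run:
```python
from plan import *
p0,R0=now(); o=get_obs(); j=o['joint_positions']
c,s=np.cos(j[0]),np.sin(j[0])
z=R0[:,2]; print('tool z in arm plane: fwd',z[0]*c+z[1]*s,'lat(left)',-z[0]*s+z[1]*c,'up',z[2])
a=j[1]+j[2]; print('forearm dir fwd,up',np.sin(a),np.cos(a))
# model test: R = Rz(j1)Ry(a)Rz(j4)Ry(j5)Rz(j6+off)
for sg in (1,-1):
  M=Ro.from_euler('Z',j[0])*Ro.from_euler('Y',a)*Ro.from_euler('Z',sg*j[3])*Ro.from_euler('Y',j[4])*Ro.from_euler('Z',sg*j[5]) 
  D=M.inv()*Ro.from_matrix(R0); print(sg,D.as_rotvec(degrees=True).round(2), (M.as_matrix()[:,2]-z).round(3))
```

```text
tool z in arm plane: fwd 0.41084848303904853 lat(left) -0.1134460859940224 up -0.9046178804098167
forearm dir fwd,up 0.45087803567304824 -0.8925855684177363
1 [ 0.  0. 90.] [-0. -0. -0.]
-1 [ -9.6    9.6  -56.55] [-0.037  0.224 -0.   ]
```

Run:
```python
from plan import *
p0,R0=now(); o=get_obs(); j=o['joint_positions']
S=[(np.array([-1.438,.494,1.345,0,1.302,-.096]),np.array([.14169956,-.60833291,.21333837])),(np.array(j),p0)]
A=[];b=[]
for q,p in S:
    a=q[1]+q[2]; M=(Ro.from_euler('Z',q[0])*Ro.from_euler('Y',a)*Ro.from_euler('Z',q[3])*Ro.from_euler('Y',q[4])).as_matrix()
    r=np.array([np.cos(q[0]),np.sin(q[0]),0]); e=np.array([-r[1],r[0],0])
    # p = h Z + L1(sin j2 r+cos j2 Z)+L2(sin a r+cos a Z)+L3 z + off*e
    A.append(np.c_[Z,np.sin(q[1])*r+np.cos(q[1])*Z,np.sin(a)*r+np.cos(a)*Z,M[:,2],e]); b.append(p)
A=np.vstack(A);b=np.hstack(b); x,res,rk,sv=np.linalg.lstsq(A,b,rcond=None); print(x,A@x-b,sv)
```

```text
[-0.33336524  0.77266166  0.25984725  0.06125926  0.04322316] [-0.01716855  0.00253562  0.00346246  0.00265239  0.01733743 -0.00346246] [2.47615154 1.41562786 1.28600414 0.45177164 0.08226209]
```

Run:
```python
from plan import *
p0,R0=now()
for t in (32,24,16,8,0): print(t,row(p0,R0,*arc(.056,t)))
```

```text
32 {'dx': 0.0224, 'dy': 0.0723, 'dz': 0.0354, 'rx': -0.0026, 'ry': -0.1538, 'rz': -0.0451}
24 {'dx': 0.0396, 'dy': 0.0715, 'dz': 0.0376, 'rx': -0.0042, 'ry': -0.2205, 'rz': -0.045}
16 {'dx': 0.0565, 'dy': 0.0707, 'dz': 0.0427, 'rx': -0.0058, 'ry': -0.2871, 'rz': -0.0449}
8 {'dx': 0.0728, 'dy': 0.0699, 'dz': 0.0504, 'rx': -0.0073, 'ry': -0.3538, 'rz': -0.0448}
0 {'dx': 0.0878, 'dy': 0.0692, 'dz': 0.0607, 'rx': -0.0089, 'ry': -0.4204, 'rz': -0.0446}
```

```bash
python3 -m inch '[{"dx":0.01,"dy":0.02,"dz":0.01,"rx":0,"ry":-0.05,"rz":-0.01,"gripper":-1},{"dx":0.02,"dy":0.04,"dz":0.02,"rx":0,"ry":-0.12,"rz":-0.03,"gripper":-1},{"dx":0.03,"dy":0.06,"dz":0.03,"rx":-0.003,"ry":-0.18,"rz":-0.045,"gripper":-1},{"dx":0.04,"dy":0.07,"dz":0.037,"rx":-0.004,"ry":-0.22,"rz":-0.045,"gripper":-1},{"dx":0.04,"dy":0.07,"dz":0.037,"rx":-0.004,"ry":-0.22,"rz":-0.045,"gripper":-1},{"dx":0.04,"dy":0.07,"dz":0.037,"rx":-0.004,"ry":-0.22,"rz":-0.045,"gripper":-1}]'
python3 - <<'E'
from look import *
look('b3')
tilt('scene_b3.npz',-.03,.14)
p0,R0=now(); print(np.round(get_obs()['joint_positions'],3))
for t in (24,16,8,0): print(t,row(p0,R0,*arc(.056,t)))
E
```

```text
time_s: 5.5
eef_pos: [0.4805, 0.0528, 0.07]
eef_rot: [0.992, -0.058, 0.113, 0.015]
ft_force: [5.0, -5.6, 2.7]
width: 0.0003
zmax 0.1865 n 2722
[(10, 38), (20, 180)]
0 median 20.9 218
[ 0.02   0.461  2.029 -0.115  0.427  1.806]
24 {'dx': -0.0027, 'dy': -0.0074, 'dz': 0.0003, 'rx': 0.0182, 'ry': -0.0205, 'rz': -0.0091}
16 {'dx': 0.015, 'dy': -0.0076, 'dz': 0.0017, 'rx': 0.0179, 'ry': -0.0872, 'rz': -0.0097}
8 {'dx': 0.0325, 'dy': -0.0079, 'dz': 0.0059, 'rx': 0.0176, 'ry': -0.1539, 'rz': -0.0103}
0 {'dx': 0.0494, 'dy': -0.0081, 'dz': 0.0128, 'rx': 0.0172, 'ry': -0.2205, 'rz': -0.0109}
```

View pics/b3.png

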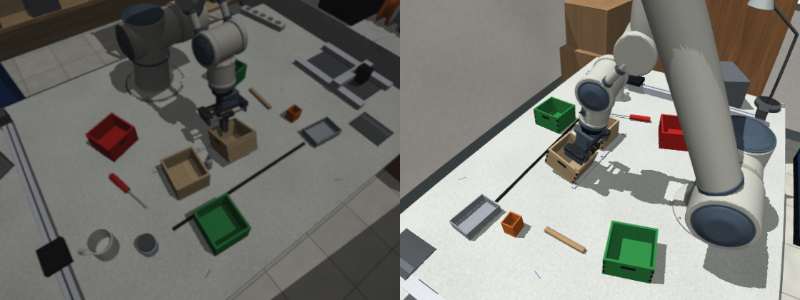

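```bash
cat >> plan.py <<'E'
def Rtl(phi,lam):
    return Rt(phi)@Ro.from_euler('x',lam).as_matrix()
def fkM(q):
    a=q[1]+q[2]; return (Ro.from_euler('Z',q[0])*Ro.from_euler('Y',a)*Ro.from_euler('Z',q[3])*Ro.from_euler('Y',q[4])*Ro.from_euler('Z',q[5]+np.pi/2)).as_matrix()
E
python3 - <<'E'
from plan import *
p0,R0=now(); o=get_obs(); j=np.array(o['joint_positions'])
from scipy.optimize import least_squares
S=[(np.array([-1.438,.494,1.345,0,1.302,-.096]),np.array([.14169956,-.60833291,.21333837])),([.162,.447,2.227,-1.223,.121,3.081],[.4615,.0955,.0792]),(j,p0)]
print(fkM(j)-R0)
def f(x,full=False):
    out=[]
    for q,p in S:
        a=q[1]+q[2];r=np.array([np.cos(q[0]),np.sin(q[0]),0]); e=np.array([-r[1],r[0],0]);M=fkM(q)
        k=np.array([np.cos(a)*1,0,0])
        out.append(x[0]*Z+x[1]*(np.sin(q[1])*r+np.cos(q[1])*Z)+x[2]*(np.sin(a)*r+np.cos(a)*Z)+x[3]*M[:,2]+x[4]*e+x[5]*(-np.sin(a)*Z+np.cos(a)*r)-p)
    return np.hstack(out)
for n,x0 in(('doosan-like',[.15,.41,.37,.35,.03,0]),):
    s=least_squares(f,x0); print(s.x.round(4),s.fun.round(4))
lam=np.radians(8)
print('sign check +lam: tool z Y comp', Rtl(.2,lam)[:,2]@Y)
E
```

```text
[[-3.33066907e-16 -2.63677968e-16 -1.66533454e-16]
 [-2.08166817e-16  3.33066907e-16 -2.49800181e-16]
 [-1.66533454e-16  2.08166817e-16  1.11022302e-16]]
[0.2529 0.5975 0.3829 0.3514 0.0597 0.1168] [-0.0002 -0.      0.      0.      0.      0.0001 -0.      0.0002 -0.0001]
sign check +lam: tool z Y comp 0.13917310096006544
```

```bash
cat >> plan.py <<'E'
from scipy.optimize import least_squares
KX=[.2529,.5975,.3829,.3514,.0597,.1168]
LO=np.array([-2.91,-.82,.22,-1.22,.12,-3.08]);HI=np.array([2.91,2.16,2.67,4.37,2.79,3.08])
def fk(q,x=KX):
    a=q[1]+q[2];r=np.array([np.cos(q[0]),np.sin(q[0]),0]); e=np.array([-r[1],r[0],0]);M=fkM(q)
    return x[0]*Z+x[1]*(np.sin(q[1])*r+np.cos(q[1])*Z)+x[2]*(np.sin(a)*r+np.cos(a)*Z)+x[3]*M[:,2]+x[4]*e+x[5]*(-np.sin(a)*Z+np.cos(a)*r),M
def ik(q0,p,R):
    f=lambda q:np.r_[(fk(q)[0]-p)*5,Ro.from_matrix(fk(q)[1].T@R).as_rotvec()]
    s=least_squares(f,np.clip(q0,LO+1e-3,HI-1e-3),bounds=(LO,HI)); return s.x,np.abs(s.fun).max()
def arcl(y,th,lam,k=.45,d=.015):
    p,_=arc(y,th,d); R=Rtl(np.radians(th*k),np.radians(lam))
    # recompute p for lean k*th
    t=np.radians(th);h=.085-d;phi=t*k
    u=.007*np.cos(t)-h*np.sin(t)+.006*np.tan(t);w=.007*np.sin(t)+h*np.cos(t)
    return rail(y)+X*(u+.016*np.cos(phi))+Z*(w+.016*np.sin(phi)),R
E
python3 - <<'E'
from plan import *
j=np.array(get_obs()['joint_positions']); print(fk(j)[0]-now()[0])
for k in(.45,.4,.33):
  for lam in (6,10,14):
    q=j
    print('k',k,'lam',lam)
    for th in list(range(20,69,4)):
        l=lam*min(1,(th-16)/12)
        q,e=ik(q,*arcl(.056,th,l,k)); 
        if th%8==4: print(th,q.round(2),e.round(4))
E
```

```text
[-9.40066963e-06  1.59799473e-04  1.49910152e-05]
k 0.45 lam 6
20 [-0.02  0.47  1.97  0.04  0.54  1.61] 0.0
28 [-0.08  0.46  2.06  0.25  0.42  1.37] 0.0
36 [-0.08  0.46  2.13  0.36  0.28  1.25] 0.0
44 [-0.07  0.47  2.21  0.71  0.15  0.9 ] 0.0
52 [-0.08  0.51  2.29  2.2   0.12 -0.6 ] 0.0038
60 [-0.07  0.56  2.36  2.8   0.27 -1.21] 0.0
68 [-0.07  0.64  2.43  2.95  0.47 -1.37] 0.0
k 0.45 lam 10
20 [-0.04  0.47  1.97  0.09  0.54  1.55] 0.0
28 [-0.14  0.47  2.07  0.44  0.44  1.13] 0.0
36 [-0.14  0.47  2.14  0.63  0.32  0.92] 0.0
44 [-0.15  0.48  2.22  1.07  0.22  0.47] 0.0
52 [-0.15  0.52  2.29  1.91  0.2  -0.39] 0.0
60 [-0.15  0.57  2.37  2.49  0.33 -0.99] 0.0
68 [-0.16  0.66  2.44  2.73  0.52 -1.25] 0.0
k 0.45 lam 14
20 [-0.06  0.47  1.98  0.15  0.54  1.49] 0.0
28 [-0.2   0.48  2.07  0.61  0.47  0.92] 0.0
36 [-0.21  0.48  2.15  0.83  0.37  0.67] 0.0
44 [-0.22  0.5   2.22  1.22  0.3   0.25] 0.0
52 [-0.23  0.53  2.3   1.79  0.3  -0.34] 0.0
60 [-0.24  0.59  2.37  2.26  0.4  -0.85] 0.0
68 [-0.25  0.67  2.45  2.52  0.57 -1.16] 0.0
k 0.4 lam 6
20 [-0.02  0.48  1.95  0.04  0.57  1.61] 0.0
28 [
[... 1212 characters left out ...]
 [-0.07  0.55  2.29  2.37  0.13 -0.78] 0.0
k 0.33 lam 10
20 [-0.04  0.48  1.94  0.09  0.61  1.56] 0.0
28 [-0.14  0.47  2.02  0.36  0.53  1.22] 0.0
36 [-0.14  0.47  2.08  0.45  0.43  1.12] 0.0
44 [-0.14  0.48  2.14  0.59  0.34  0.97] 0.0
52 [-0.15  0.49  2.2   0.87  0.25  0.68] 0.0
60 [-0.15  0.52  2.25  1.41  0.19  0.12] 0.0
68 [-0.15  0.56  2.3   2.07  0.22 -0.55] 0.0
k 0.33 lam 14
20 [-0.06  0.48  1.94  0.13  0.61  1.5 ] 0.0
28 [-0.2   0.48  2.02  0.51  0.56  1.04] 0.0
36 [-0.2   0.48  2.08  0.61  0.47  0.91] 0.0
44 [-0.21  0.49  2.14  0.78  0.39  0.73] 0.0
52 [-0.21  0.51  2.2   1.05  0.32  0.43] 0.0
60 [-0.22  0.53  2.26  1.46  0.28  0.  ] 0.0
68 [-0.23  0.58  2.31  1.91  0.31 -0.47] 0.0
```

Run:
```python
from plan import *
p0,R0=now()
for th,l in ((20,2),(21,4),(22,6),(23,8),(24,10),(25,12),(26,14),(28,14),(30,14),(32,14),(34,14),(36,14),(38,14),(40,14),(42,14),(44,14),(46,14)): print(th,l,row(p0,R0,*arcl(.056,th,l,.4)))
```

```text
20 2 {'dx': 0.0061, 'dy': -0.0075, 'dz': 0.0018, 'rx': 0.0512, 'ry': -0.0874, 'rz': -0.0082}
21 4 {'dx': 0.0039, 'dy': -0.0075, 'dz': 0.0017, 'rx': 0.0846, 'ry': -0.0808, 'rz': -0.0068}
22 6 {'dx': 0.0017, 'dy': -0.0075, 'dz': 0.0016, 'rx': 0.1179, 'ry': -0.0743, 'rz': -0.0057}
23 8 {'dx': -0.0005, 'dy': -0.0075, 'dz': 0.0016, 'rx': 0.1513, 'ry': -0.0678, 'rz': -0.0048}
24 10 {'dx': -0.0027, 'dy': -0.0074, 'dz': 0.0016, 'rx': 0.1846, 'ry': -0.0612, 'rz': -0.0041}
25 12 {'dx': -0.0049, 'dy': -0.0074, 'dz': 0.0017, 'rx': 0.218, 'ry': -0.0547, 'rz': -0.0037}
26 14 {'dx': -0.0071, 'dy': -0.0074, 'dz': 0.0018, 'rx': 0.2514, 'ry': -0.0481, 'rz': -0.0035}
28 14 {'dx': -0.0114, 'dy': -0.0074, 'dz': 0.0022, 'rx': 0.2515, 'ry': -0.0348, 'rz': -0.005}
30 14 {'dx': -0.0157, 'dy': -0.0073, 'dz': 0.0027, 'rx': 0.2515, 'ry': -0.0216, 'rz': -0.0065}
32 14 {'dx': -0.02, 'dy': -0.0073, 'dz': 0.0034, 'rx': 0.2516, 'ry': -0.0083, 'rz': -0.008}
34 14 {'dx': -0.0241, 'dy': -0.0073, 'dz': 0.0043, 'rx': 0.2517, 'ry': 0.005, 'rz': -0.0095}
36 14 {'dx': -0.0283, 'dy': -0.0073, 'dz': 0.0054, 'rx': 0.2517, 'ry': 0.0183, 'rz': -0.011}
38 14 {'dx': -0.0323, 'dy': -0.0073, 'dz': 0.0066, 'rx': 0.2518, 'ry': 0.0316, 'rz': -0.0125}
40 14 {'dx': -0.0363, 'dy': -0.0073, 'dz': 0.008, 'rx': 0.2518, 'ry': 0.0449, 'rz': -0.014}
42 14 {'dx': -0.0401, 'dy': -0.0073, 'dz': 0.0095, 'rx': 0.2518, 'ry': 0.0582, 'rz': -0.0155}
44 14 {'dx': -0.0439, 'dy': -0.0072, 'dz': 0.0113, 'rx': 0.2519, 'ry': 0.0715, 'rz': -0.017}
46 14 {'dx': -0.0475, 'dy': -0.0073, 'dz': 0.0132, 'rx': 0.2519, 'ry': 0.0847, 'rz': -0.0185}
```

```bash
python3 -m inch '[{"dx":0.004,"dy":-0.0075,"dz":0.002,"rx":0.06,"ry":-0.06,"rz":-0.007,"gripper":-1},{"dx":0.002,"dy":-0.0075,"dz":0.0016,"rx":0.118,"ry":-0.074,"rz":-0.006,"gripper":-1},{"dx":-0.0005,"dy":-0.0075,"dz":0.0016,"rx":0.15,"ry":-0.068,"rz":-0.005,"gripper":-1},{"dx":-0.0027,"dy":-0.0075,"dz":0.0016,"rx":0.185,"ry":-0.061,"rz":-0.004,"gripper":-1},{"dx":-0.005,"dy":-0.0075,"dz":0.0017,"rx":0.218,"ry":-0.055,"rz":-0.004,"gripper":-1},{"dx":-0.007,"dy":-0.0075,"dz":0.0018,"rx":0.25,"ry":-0.048,"rz":-0.0035,"gripper":-1},{"dx":-0.0114,"dy":-0.0075,"dz":0.0022,"rx":0.252,"ry":-0.035,"rz":-0.005,"gripper":-1},{"dx":-0.0157,"dy":-0.0075,"dz":0.0027,"rx":0.252,"ry":-0.022,"rz":-0.0065,"gripper":-1},{"dx":-0.02,"dy":-0.0075,"dz":0.0034,"rx":0.252,"ry":-0.008,"rz":-0.008,"gripper":-1},{"dx":-0.028,"dy":-0.0075,"dz":0.0054,"rx":0.252,"ry":0.018,"rz":-0.011,"gripper":-1},{"dx":-0.036,"dy":-0.0075,"dz":0.008,"rx":0.252,"ry":0.045,"rz":-0.014,"gripper":-1},{"dx":-0.044,"dy":-0.0075,"dz":0.0113,"rx":0.252,"ry":0.071,"rz":-0.017,"gripper":-1},{"dx":-0.044,"dy":-0.0075,"dz":0.0113,"rx":0.252,"ry":0.071,"rz":-0.017,"gripper":-1}]'
python3 - <<'E'
from look import *
look('b4')
tilt('scene_b4.npz',-.03,.14)
p0,R0=now(); print(np.round(get_obs()['joint_positions'],3))
for t in (44,46,48,50,52,54,56,58,60,62,64,66): print(t,row(p0,R0,*arcl(.056,t,14,.4)))
E
```

```text
time_s: 6.9
eef_pos: [0.4594, 0.0587, 0.059]
eef_rot: [0.981, -0.033, 0.156, -0.111]
ft_force: [2.8, -2.3, 1.5]
width: 0.0004
zmax 0.1771 n 2274
[(40, 212)]
0 median 44.5 212
[-0.214  0.491  2.194  1.003  0.326  0.486]
44 {'dx': 0.0059, 'dy': -0.0002, 'dz': 0.0005, 'rx': 0.0022, 'ry': 0.0025, 'rz': -0.0014}
46 {'dx': 0.0021, 'dy': 0.0002, 'dz': 0.0021, 'rx': 0.0022, 'ry': 0.0154, 'rz': -0.0046}
48 {'dx': -0.0016, 'dy': 0.0006, 'dz': 0.0039, 'rx': 0.0022, 'ry': 0.0284, 'rz': -0.0078}
50 {'dx': -0.0051, 'dy': 0.0011, 'dz': 0.0058, 'rx': 0.0022, 'ry': 0.0413, 'rz': -0.011}
52 {'dx': -0.0084, 'dy': 0.0016, 'dz': 0.0079, 'rx': 0.0022, 'ry': 0.0542, 'rz': -0.0143}
54 {'dx': -0.0116, 'dy': 0.0022, 'dz': 0.0102, 'rx': 0.0022, 'ry': 0.0672, 'rz': -0.0175}
56 {'dx': -0.0146, 'dy': 0.0028, 'dz': 0.0126, 'rx': 0.0022, 'ry': 0.0801, 'rz': -0.0207}
58 {'dx': -0.0174, 'dy': 0.0035, 'dz': 0.0153, 'rx': 0.0022, 'ry': 0.0931, 'rz': -0.0239}
60 {'dx': -0.0199, 'dy': 0.0042, 'dz': 0.0181, 'rx': 0.0022, 'ry': 0.106, 'rz': -0.0271}
62 {'dx': -0.0221, 'dy': 0.0049, 'dz': 0.0211, 'rx': 0.0022, 'ry': 0.1189, 'rz': -0.0303}
64 {'dx': -0.024, 'dy': 0.0057, 'dz': 0.0243, 'rx': 0.0022, 'ry': 0.1319, 'rz': -0.0335}
66 {'dx': -0.0255, 'dy': 0.0065, 'dz': 0.0278, 'rx': 0.0023, 'ry': 0.1448, 'rz': -0.0367}
```

View pics/b4.png

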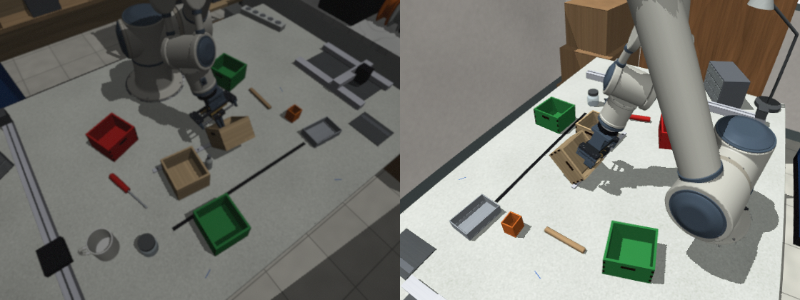

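```bash
python3 -m inch '[{"dx":-0.004,"dy":0,"dz":0.002,"rx":0,"ry":0.015,"rz":-0.004,"gripper":-1},{"dx":-0.0075,"dy":0.0005,"dz":0.004,"rx":0,"ry":0.028,"rz":-0.008,"gripper":-1},{"dx":-0.011,"dy":0.001,"dz":0.006,"rx":0,"ry":0.041,"rz":-0.011,"gripper":-1},{"dx":-0.014,"dy":0.0015,"dz":0.008,"rx":0,"ry":0.054,"rz":-0.014,"gripper":-1},{"dx":-0.0175,"dy":0.002,"dz":0.01,"rx":0,"ry":0.067,"rz":-0.017,"gripper":-1},{"dx":-0.0205,"dy":0.003,"dz":0.0125,"rx":0,"ry":0.08,"rz":-0.02,"gripper":-1},{"dx":-0.0233,"dy":0.0035,"dz":0.015,"rx":0,"ry":0.093,"rz":-0.024,"gripper":-1},{"dx":-0.0258,"dy":0.004,"dz":0.018,"rx":0,"ry":0.106,"rz":-0.027,"gripper":-1},{"dx":-0.0258,"dy":0.004,"dz":0.018,"rx":0,"ry":0.106,"rz":-0.027,"gripper":-1}]'
python3 - <<'E'
from look import *
look('b5')
tilt('scene_b5.npz',-.03,.14)
p0,R0=now(); print(np.round(get_obs()['joint_positions'],3))
for t in (58,60,62,64,66,68): print(t,row(p0,R0,*arcl(.056,t,14,.4)))
a=cv2.imread('pics/b5.png'); i=load('scene_b5.npz')['img'][130:250,250:410]; cv2.imwrite('pics/b5c.png',cv2.resize(i,None,fx=5,fy=5,interpolation=cv2.INTER_CUBIC))
E
```

```text
time_s: 7.9
eef_pos: [0.4511, 0.0604, 0.0467]
eef_rot: [0.971, -0.025, 0.213, -0.108]
ft_force: [1.5, 0.1, 1.3]
width: 0.0002
zmax 0.1639 n 2019
[(50, 30), (60, 141)]
0 median 61.3 171
[-0.229  0.564  2.332  2.013  0.324 -0.583]
58 {'dx': 0.0082, 'dy': 0.0008, 'dz': -0.0019, 'rx': 0.0011, 'ry': -0.0138, 'rz': 0.0041}
60 {'dx': 0.0053, 'dy': 0.0014, 'dz': 0.0007, 'rx': 0.0011, 'ry': -0.0009, 'rz': 0.0009}
62 {'dx': 0.0028, 'dy': 0.0021, 'dz': 0.0034, 'rx': 0.0011, 'ry': 0.0121, 'rz': -0.0023}
64 {'dx': 0.0005, 'dy': 0.0029, 'dz': 0.0064, 'rx': 0.0011, 'ry': 0.025, 'rz': -0.0055}
66 {'dx': -0.0014, 'dy': 0.0037, 'dz': 0.0096, 'rx': 0.0011, 'ry': 0.0379, 'rz': -0.0088}
68 {'dx': -0.0028, 'dy': 0.0045, 'dz': 0.0132, 'rx': 0.001, 'ry': 0.0509, 'rz': -0.012}
```

View pics/b5c.png

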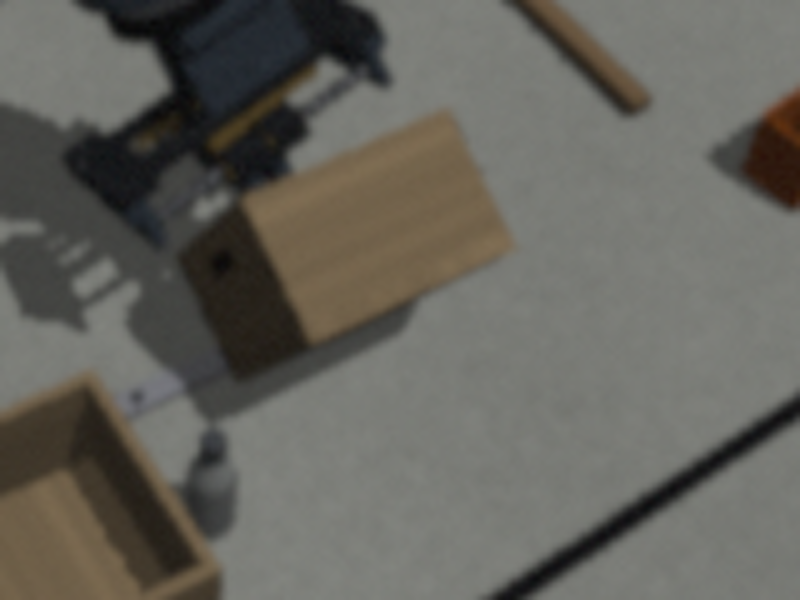

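```bash
python3 -m inch '[{"dx":-0.0015,"dy":0.0005,"dz":0.0013,"rx":0,"ry":0.006,"rz":-0.0015,"gripper":-1},{"dx":-0.003,"dy":0.001,"dz":0.0027,"rx":0,"ry":0.013,"rz":-0.003,"gripper":-1},{"dx":-0.004,"dy":0.001,"dz":0.0041,"rx":0,"ry":0.019,"rz":-0.0045,"gripper":-1},{"dx":-0.005,"dy":0.0015,"dz":0.0057,"rx":0,"ry":0.026,"rz":-0.006,"gripper":-1},{"dx":-0.0058,"dy":0.002,"dz":0.0073,"rx":0,"ry":0.032,"rz":-0.008,"gripper":-1},{"dx":-0.0058,"dy":0.002,"dz":0.0073,"rx":0,"ry":0.032,"rz":-0.008,"gripper":-1},{"dx":-0.0058,"dy":0.002,"dz":0.0073,"rx":0,"ry":0.032,"rz":-0.008,"gripper":-1}]'
python3 - <<'E'
from look import *
look('b6',cams=('scene',))
tilt('scene_b6.npz',-.03,.14)
p0,R0=now(); print(np.round(get_obs()['joint_positions'],3))
i=load('scene_b6.npz')['img'][130:250,250:410]; cv2.imwrite('pics/b6c.png',cv2.resize(i,None,fx=5,fy=5,interpolation=cv2.INTER_CUBIC))
for t in (65,66,67,60,50,40,30,20,10,0): print(t,row(p0,R0,*arcl(.056,t,14,.4)))
E
```

```text
time_s: 8.7
eef_pos: [0.4499, 0.0602, 0.0423]
eef_rot: [0.967, -0.023, 0.229, -0.106]
ft_force: [-0.2, 0.7, 2.9]
width: 0.0005
zmax 0.1633 n 2119
[(60, 154)]
0 median 66.5 156
[-0.235  0.602  2.372  2.257  0.389 -0.848]
65 {'dx': 0.006, 'dy': 0.001, 'dz': 0.0013, 'rx': 0.0017, 'ry': -0.0004, 'rz': 0.0014}
66 {'dx': 0.005, 'dy': 0.0014, 'dz': 0.0029, 'rx': 0.0017, 'ry': 0.0061, 'rz': -0.0002}
67 {'dx': 0.0042, 'dy': 0.0019, 'dz': 0.0046, 'rx': 0.0017, 'ry': 0.0126, 'rz': -0.0018}
60 {'dx': 0.012, 'dy': -0.0007, 'dz': -0.0058, 'rx': 0.0017, 'ry': -0.0327, 'rz': 0.0095}
50 {'dx': 0.0286, 'dy': -0.0032, 'dz': -0.0158, 'rx': 0.0018, 'ry': -0.0974, 'rz': 0.0255}
40 {'dx': 0.0484, 'dy': -0.0044, 'dz': -0.0209, 'rx': 0.0018, 'ry': -0.1621, 'rz': 0.0416}
30 {'dx': 0.0696, 'dy': -0.0045, 'dz': -0.0215, 'rx': 0.0018, 'ry': -0.2268, 'rz': 0.0577}
20 {'dx': 0.091, 'dy': -0.0035, 'dz': -0.0177, 'rx': 0.0019, 'ry': -0.2915, 'rz': 0.0737}
10 {'dx': 0.1117, 'dy': -0.0016, 'dz': -0.0098, 'rx': 0.0019, 'ry': -0.3562, 'rz': 0.0898}
0 {'dx': 0.1308, 'dy': 0.0014, 'dz': 0.002, 'rx': 0.002, 'ry': -0.4209, 'rz': 0.1059}
```

View pics/b6c.png

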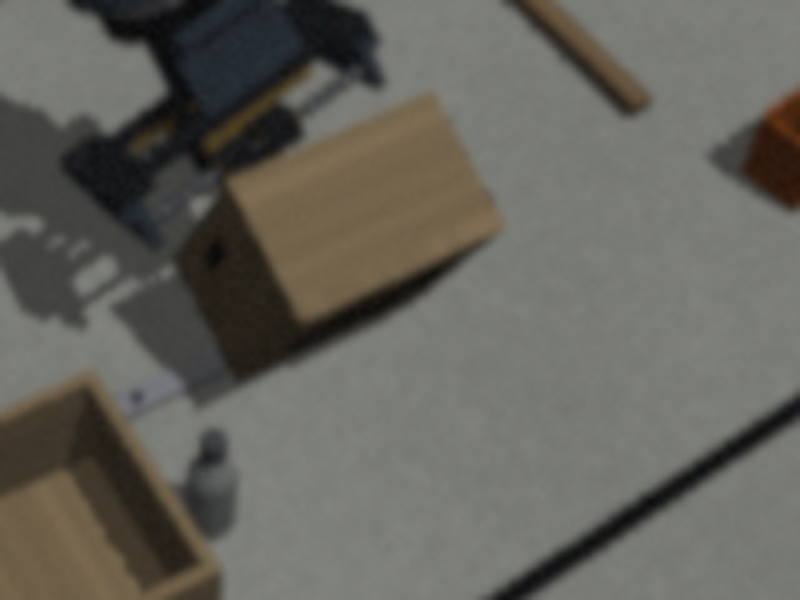

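Run:
```python
from look import *
i=load('scene_b6.npz')['img'][165:215,285:360].astype(float)
i=np.clip((i/110)**.6*255,0,255).astype(np.uint8)
cv2.imwrite('pics/b6d.png',cv2.resize(i,None,fx=10,fy=10,interpolation=cv2.INTER_NEAREST))
```

```text
(no output)
```

View pics/b6d.png

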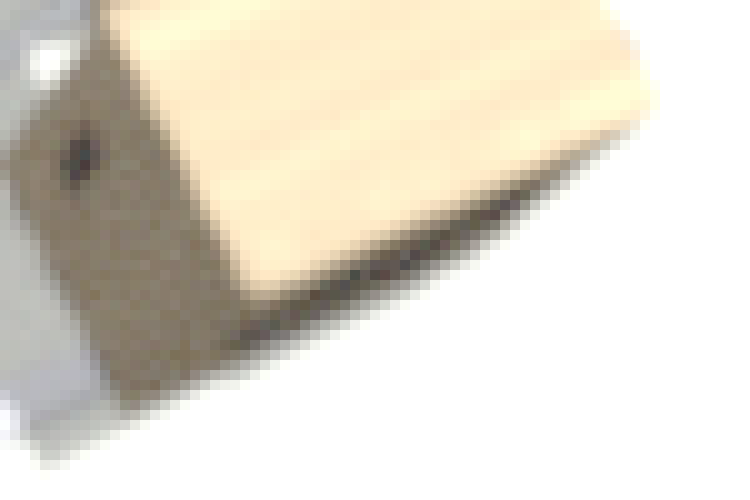

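```bash
python3 -m inch '[{"dx":-0.0005,"dy":0.0002,"dz":0.001,"rx":0,"ry":0.004,"rz":-0.001,"gripper":-1},{"dx":-0.001,"dy":0.0005,"dz":0.0018,"rx":0,"ry":0.007,"rz":-0.002,"gripper":-1},{"dx":-0.0014,"dy":0.0006,"dz":0.0025,"rx":0,"ry":0.01,"rz":-0.0025,"gripper":-1},{"dx":-0.0014,"dy":0.0006,"dz":0.0025,"rx":0,"ry":0.01,"rz":-0.0025,"gripper":-1}]'
python3 - <<'E'
from look import *
look('b7',cams=('scene',))
tilt('scene_b7.npz',-.03,.14)
i=load('scene_b7.npz')['img'][165:215,285:360].astype(float)
i=np.clip((i/100)**.6*255,0,255).astype(np.uint8)
cv2.imwrite('pics/b7d.png',cv2.resize(i,None,fx=10,fy=10,interpolation=cv2.INTER_NEAREST))
p0,R0=now()
for t in (65,60,50,40,30,20,10,0): print(t,row(p0,R0,*arcl(.056,t,14,.4)))
E
```

```text
time_s: 9.15
eef_pos: [0.4492, 0.06, 0.0405]
eef_rot: [0.966, -0.022, 0.234, -0.105]
ft_force: [-0.1, 0.9, 2.6]
width: 0.0004
zmax 0.1622 n 2162
[(60, 174), (70, 55)]
0 median 68.8 229
65 {'dx': 0.0086, 'dy': -0.0, 'dz': -0.0012, 'rx': 0.0023, 'ry': -0.0097, 'rz': 0.0036}
60 {'dx': 0.0148, 'dy': -0.0017, 'dz': -0.0082, 'rx': 0.0023, 'ry': -0.042, 'rz': 0.0117}
50 {'dx': 0.0315, 'dy': -0.0041, 'dz': -0.0181, 'rx': 0.0024, 'ry': -0.1067, 'rz': 0.0277}
40 {'dx': 0.0513, 'dy': -0.0053, 'dz': -0.023, 'rx': 0.0024, 'ry': -0.1714, 'rz': 0.0438}
30 {'dx': 0.0725, 'dy': -0.0054, 'dz': -0.0234, 'rx': 0.0025, 'ry': -0.2361, 'rz': 0.0598}
20 {'dx': 0.0939, 'dy': -0.0044, 'dz': -0.0194, 'rx': 0.0025, 'ry': -0.3008, 'rz': 0.0758}
10 {'dx': 0.1145, 'dy': -0.0024, 'dz': -0.0112, 'rx': 0.0025, 'ry': -0.3655, 'rz': 0.0919}
0 {'dx': 0.1334, 'dy': 0.0006, 'dz': 0.0007, 'rx': 0.0026, 'ry': -0.4303, 'rz': 0.1079}
```

View pics/b7d.png

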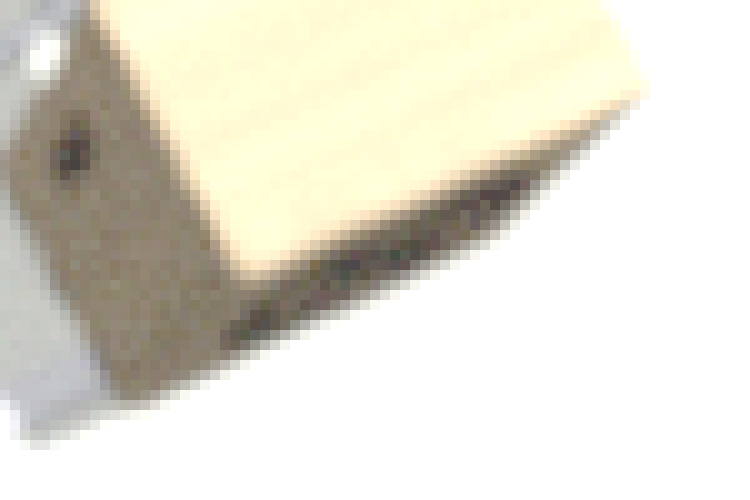

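The tilted underside at about 68.8° shows dark marks in the middle of brown wood, at enlarged pixels (380,260) and (500,200), so it looks stamped. I'll compare it with the right crate. First I let this one back down along the same arc.

```bash
python3 -m inch '[{"dx":0.0015,"dy":0,"dz":-0.002,"rx":0,"ry":-0.01,"rz":0.003,"gripper":-1},{"dx":0.004,"dy":-0.001,"dz":-0.005,"rx":0,"ry":-0.025,"rz":0.007,"gripper":-1},{"dx":0.009,"dy":-0.0017,"dz":-0.0082,"rx":0,"ry":-0.042,"rz":0.012,"gripper":-1},{"dx":0.017,"dy":-0.003,"dz":-0.014,"rx":0,"ry":-0.074,"rz":0.02,"gripper":-1},{"dx":0.0255,"dy":-0.004,"dz":-0.018,"rx":0,"ry":-0.107,"rz":0.028,"gripper":-1},{"dx":0.036,"dy":-0.005,"dz":-0.021,"rx":0,"ry":-0.14,"rz":0.036,"gripper":-1},{"dx":0.046,"dy":-0.005,"dz":-0.023,"rx":0,"ry":-0.171,"rz":0.044,"gripper":-1},{"dx":0.057,"dy":-0.005,"dz":-0.023,"rx":0,"ry":-0.204,"rz":0.052,"gripper":-1},{"dx":0.067,"dy":-0.005,"dz":-0.023,"rx":0,"ry":-0.236,"rz":0.06,"gripper":-1},{"dx":0.078,"dy":-0.005,"dz":-0.0215,"rx":0,"ry":-0.268,"rz":0.068,"gripper":-1},{"dx":0.089,"dy":-0.004,"dz":-0.019,"rx":0,"ry":-0.3,"rz":0.076,"gripper":-1},{"dx":0.099,"dy":-0.003,"dz":-0.015,"rx":0,"ry":-0.33,"rz":0.084,"gripper":-1},{"dx":0.109,"dy":-0.002,"dz":-0.011,"rx":0,"ry":-0.365,"rz":0.092,"gripper":-1},{"dx":0.119,"dy":-0.001,"dz":-0.006,"rx":0,"ry":-0.4,"rz":0.1,"gripper":-1},{"dx":0.129,"dy":0,"dz":0,"rx":0,"ry":-0.43,"rz":0.108,"gripper":-1},{"dx":0.145,"dy":0.001,"dz":0,"rx":0,"ry":-0.43,"rz":0.108,"gripper":-1},{"dx":0.16,"dy":0.001,"dz":-0.02,"rx":0,"ry":-0.43,"rz":0.108,"gripper":-1},{"dx":0.16,"dy":0.001,"dz":-0.1,"rx":0,"ry":-0.43,"rz":0.108,"gripper":-1}]'
python3 - <<'E'
from look import *
look('b8')
tilt('scene_b8.npz',-.03,.14)
p0,R0=now(); print(np.round(get_obs()['joint_positions'],3),p0)
E
```

```text
time_s: 11.0
eef_pos: [0.498, 0.0426, 0.1186]
eef_rot: [0.991, -0.052, 0.006, -0.12]
ft_force: [0.8, -0.5, 1.0]
width: 0.0007
zmax 0.233 n 2078
[(-10, 65), (0, 33)]
-90 median -1.9 65
0 median 0.7 33
[-0.208  0.444  1.795  0.298  0.946  1.288] [0.49718618 0.04193826 0.12241395]
```

View pics/b8.png

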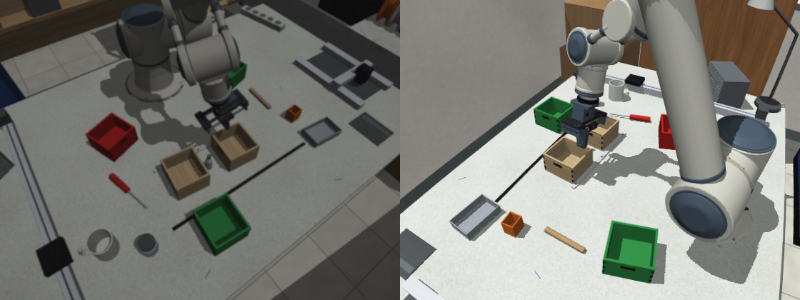

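```bash
sed -i 's/0.4800+0.105/0.4772+0.105/' plan.py
python3 - <<'E'
from plan import *
j=np.array(get_obs()['joint_positions'])
for lam in (0,5,10):
    q=j; print(lam)
    p,R=arcl(-.165,0,lam,.4); q,e=ik(q,p+X*.025+Z*.06,R); print('above',q.round(2),e.round(4))
    for th in range(0,69,4):
        q,e=ik(q,*arcl(-.165,th,lam,.4)); 
        if th%12==0: print(th,q.round(2),e.round(4))
p0,R0=now()
p,R=arcl(-.165,0,6,.4);p=p+X*.027
for z in (.14,.12,.07): p[2]=z; print(p.round(3),row(p0,R0,p,R))
E
```

```text
0
above [-0.43  0.47  1.67  0.    1.01  1.24] 0.0
0 [-0.45  0.54  1.78 -0.    0.83  1.22] 0.0
12 [-0.48  0.5   1.88  0.05  0.69  1.16] 0.0
24 [-0.52  0.47  1.98  0.13  0.54  1.05] 0.0
36 [-0.56  0.46  2.08  0.3   0.38  0.85] 0.0
48 [-0.61  0.48  2.18  0.73  0.24  0.38] 0.0
60 [-0.66  0.53  2.28  1.71  0.22 -0.66] 0.0
5
above [-0.49  0.48  1.65  0.09  1.05  1.14] 0.0
0 [-0.51  0.55  1.76  0.1   0.87  1.1 ] 0.0
12 [-0.54  0.51  1.86  0.17  0.74  1.01] 0.0
24 [-0.58  0.48  1.96  0.27  0.61  0.87] 0.0
36 [-0.63  0.47  2.06  0.45  0.48  0.64] 0.0
48 [-0.68  0.49  2.16  0.8   0.36  0.25] 0.0
60 [-0.74  0.53  2.25  1.38  0.32 -0.4 ] 0.0
10
above [-0.54  0.5   1.63  0.18  1.09  1.05] 0.0
0 [-0.56  0.56  1.74  0.2   0.93  0.99] 0.0
12 [-0.6   0.52  1.84  0.27  0.81  0.88] 0.0
24 [-0.64  0.5   1.94  0.38  0.69  0.73] 0.0
36 [-0.69  0.49  2.03  0.54  0.57  0.51] 0.0
48 [-0.75  0.51  2.13  0.81  0.48  0.18] 0.0
60 [-0.81  0.55  2.21  1.2   0.43 -0.29] 0.0
[ 0.51 -0.17  0.14] {'dx': 0.0695, 'dy': 0.3989, 'dz': -0.1341, 'rx': -0.1305, 'ry': -0.0037, 'rz': -0.0001}
[ 0.51 -0.17  0.12] {'dx': 0.0693, 'dy': 0.4084, 'dz': -0.0953, 'rx': -0.1305, 'ry': -0.0037, 'rz': -0.0001}
[ 0.51 -0.17  0.07] {'dx': 0.069, 'dy': 0.4323, 'dz': 0.0018, 'rx': -0.1305, 'ry': -0.0037, 'rz': -0.0001}
```

```bash
python3 -m inch '[{"dx":0.03,"dy":0.08,"dz":-0.07,"rx":-0.05,"ry":0,"rz":0,"gripper":-1},{"dx":0.07,"dy":0.18,"dz":-0.134,"rx":-0.1,"ry":0,"rz":0,"gripper":-1},{"dx":0.07,"dy":0.28,"dz":-0.134,"rx":-0.13,"ry":0,"rz":0,"gripper":-1},{"dx":0.07,"dy":0.38,"dz":-0.134,"rx":-0.13,"ry":-0.004,"rz":0,"gripper":-1},{"dx":0.07,"dy":0.4,"dz":-0.134,"rx":-0.13,"ry":-0.004,"rz":0,"gripper":-1},{"dx":0.07,"dy":0.4,"dz":-0.134,"rx":-0.13,"ry":-0.004,"rz":0,"gripper":-1},{"dx":0.07,"dy":0.41,"dz":-0.095,"rx":-0.13,"ry":-0.004,"rz":0,"gripper":-1},{"dx":0.07,"dy":0.432,"dz":0.002,"rx":-0.13,"ry":-0.004,"rz":0,"gripper":-1},{"dx":0.07,"dy":0.432,"dz":0.002,"rx":-0.13,"ry":-0.004,"rz":0,"gripper":-1},{"dx":0.07,"dy":0.432,"dz":0.002,"rx":-0.13,"ry":-0.004,"rz":0,"gripper":-1},{"dx":0.07,"dy":0.432,"dz":0.002,"rx":-0.13,"ry":-0.004,"rz":0,"gripper":-1}]'
python3 - <<'E'
from look import *
look('d1',cams=('side','wrist'))
p0,R0=now(); print(p0)
for t in range(0,50,4): print(t,row(p0,R0,*arcl(-.165,t,6,.4)))
E
```

```text
time_s: 12.2
eef_pos: [0.5113, -0.1696, 0.0689]
eef_rot: [0.997, -0.052, 0.002, -0.052]
ft_force: [0.5, 0.4, 0.5]
width: 0.0006
[ 0.51142286 -0.1698163   0.06896795]
0 {'dx': -0.0575, 'dy': 0.001, 'dz': -0.0021, 'rx': 0.0002, 'ry': 0.0008, 'rz': 0.0003}
4 {'dx': -0.0665, 'dy': 0.0008, 'dz': -0.0036, 'rx': 0.0002, 'ry': 0.0274, 'rz': -0.0025}
8 {'dx': -0.0755, 'dy': 0.0007, 'dz': -0.0045, 'rx': 0.0002, 'ry': 0.0539, 'rz': -0.0053}
12 {'dx': -0.0845, 'dy': 0.0007, 'dz': -0.0046, 'rx': 0.0002, 'ry': 0.0804, 'rz': -0.0081}
16 {'dx': -0.0934, 'dy': 0.0007, 'dz': -0.0041, 'rx': 0.0001, 'ry': 0.1069, 'rz': -0.0109}
20 {'dx': -0.1022, 'dy': 0.0009, 'dz': -0.0029, 'rx': 0.0001, 'ry': 0.1334, 'rz': -0.0137}
24 {'dx': -0.1108, 'dy': 0.0011, 'dz': -0.001, 'rx': 0.0001, 'ry': 0.16, 'rz': -0.0164}
28 {'dx': -0.1191, 'dy': 0.0013, 'dz': 0.0015, 'rx': 0.0001, 'ry': 0.1865, 'rz': -0.0192}
32 {'dx': -0.1271, 'dy': 0.0016, 'dz': 0.0047, 'rx': 0.0001, 'ry': 0.213, 'rz': -0.022}
36 {'dx': -0.1348, 'dy': 0.002, 'dz': 0.0084, 'rx': 0.0001, 'ry': 0.2395, 'rz': -0.0248}
40 {'dx': -0.142, 'dy': 0.0025, 'dz': 0.0128, 'rx': 0.0001, 'ry': 0.266, 'rz': -0.0276}
44 {'dx': -0.1486, 'dy': 0.003, 'dz': 0.0177, 'rx': 0.0001, 'ry': 0.2926, 'rz': -0.0304}
48 {'dx': -0.1546, 'dy': 0.0036, 'dz': 0.0232, 'rx': 0.0001, 'ry': 0.3191, 'rz': -0.0331}
```

View pics/d1.png

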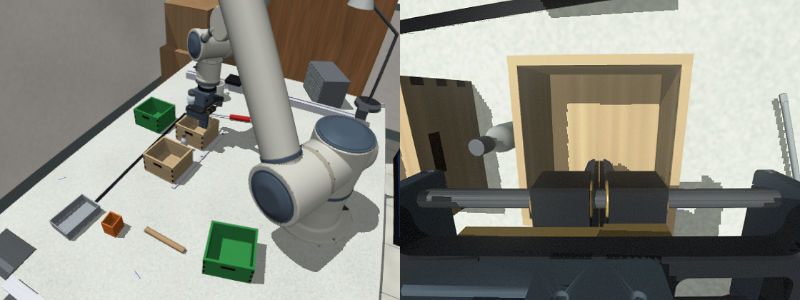

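The wrist view shows the fingers inside the right crate, centred, with the bottle undisturbed at (475,147). I tip it in one sweep to 48°.

```bash
python3 -m inch '[{"dx":-0.02,"dy":0,"dz":0,"rx":0,"ry":0,"rz":0,"gripper":-1},{"dx":-0.035,"dy":0,"dz":-0.002,"rx":0,"ry":0,"rz":0,"gripper":-1},{"dx":-0.047,"dy":0,"dz":-0.002,"rx":0,"ry":0,"rz":0,"gripper":-1},{"dx":-0.0575,"dy":0.001,"dz":-0.002,"rx":0,"ry":0,"rz":0,"gripper":-1},{"dx":-0.0665,"dy":0.001,"dz":-0.0036,"rx":0,"ry":0.027,"rz":-0.0025,"gripper":-1},{"dx":-0.0755,"dy":0.001,"dz":-0.0045,"rx":0,"ry":0.054,"rz":-0.005,"gripper":-1},{"dx":-0.0845,"dy":0.001,"dz":-0.0046,"rx":0,"ry":0.08,"rz":-0.008,"gripper":-1},{"dx":-0.0934,"dy":0.001,"dz":-0.004,"rx":0,"ry":0.107,"rz":-0.011,"gripper":-1},{"dx":-0.102,"dy":0.001,"dz":-0.003,"rx":0,"ry":0.133,"rz":-0.0137,"gripper":-1},{"dx":-0.111,"dy":0.001,"dz":-0.001,"rx":0,"ry":0.16,"rz":-0.0164,"gripper":-1},{"dx":-0.119,"dy":0.0013,"dz":0.0015,"rx":0,"ry":0.187,"rz":-0.019,"gripper":-1},{"dx":-0.127,"dy":0.0016,"dz":0.0047,"rx":0,"ry":0.213,"rz":-0.022,"gripper":-1},{"dx":-0.135,"dy":0.002,"dz":0.0084,"rx":0,"ry":0.24,"rz":-0.025,"gripper":-1},{"dx":-0.142,"dy":0.0025,"dz":0.0128,"rx":0,"ry":0.266,"rz":-0.0276,"gripper":-1},{"dx":-0.1486,"dy":0.003,"dz":0.0177,"rx":0,"ry":0.293,"rz":-0.03,"gripper":-1},{"dx":-0.1546,"dy":0.0036,"dz":0.0232,"rx":0,"ry":0.319,"rz":-0.033,"gripper":-1},{"dx":-0.1546,"dy":0.0036,"dz":0.0232,"rx":0,"ry":0.319,"rz":-0.033,"gripper":-1}]'
python3 - <<'E'
from look import *
look('d2')
tilt('scene_d2.npz',-.26,-.09)
p0,R0=now(); print(p0,np.round(get_obs()['joint_positions'],3))
for t in range(44,70,2): print(t,row(p0,R0,*arcl(-.165,t,6,.4)))
E
```

```text
time_s: 14.0
eef_pos: [0.4323, -0.1618, 0.0555]
eef_rot: [0.984, -0.044, 0.167, -0.044]
ft_force: [0.9, -1.1, 2.3]
width: 0.0006
zmax 0.1722 n 2208
[(40, 49), (50, 111)]
0 median 51.0 160
[ 0.43338949 -0.16215383  0.05584595] [-0.698  0.495  2.152  0.798  0.384  0.232]
44 {'dx': 0.0105, 'dy': -0.0005, 'dz': -0.0053, 'rx': -0.0007, 'ry': -0.0234, 'rz': 0.0009}
46 {'dx': 0.0067, 'dy': -0.0003, 'dz': -0.0038, 'rx': -0.0007, 'ry': -0.0101, 'rz': -0.0005}
48 {'dx': 0.003, 'dy': -0.0001, 'dz': -0.0021, 'rx': -0.0007, 'ry': 0.0031, 'rz': -0.0019}
50 {'dx': -0.0006, 'dy': 0.0001, 'dz': -0.0002, 'rx': -0.0007, 'ry': 0.0164, 'rz': -0.0033}
52 {'dx': -0.004, 'dy': 0.0003, 'dz': 0.0019, 'rx': -0.0007, 'ry': 0.0297, 'rz': -0.0047}
54 {'dx': -0.0072, 'dy': 0.0006, 'dz': 0.0041, 'rx': -0.0007, 'ry': 0.0429, 'rz': -0.0061}
56 {'dx': -0.0103, 'dy': 0.0008, 'dz': 0.0066, 'rx': -0.0006, 'ry': 0.0562, 'rz': -0.0075}
58 {'dx': -0.0131, 'dy': 0.0011, 'dz': 0.0092, 'rx': -0.0006, 'ry': 0.0694, 'rz': -0.0088}
60 {'dx': -0.0157, 'dy': 0.0014, 'dz': 0.012, 'rx': -0.0006, 'ry': 0.0827, 'rz': -0.0102}
62 {'dx': -0.0181, 'dy': 0.0017, 'dz': 0.015, 'rx': -0.0006, 'ry': 0.096, 'rz': -0.0116}
64 {'dx': -0.02, 'dy': 0.0021, 'dz': 0.0183, 'rx': -0.0006, 'ry': 0.1092, 'rz': -0.013}
66 {'dx': -0.0216, 'dy': 0.0025, 'dz': 0.0217, 'rx': -0.0006, 'ry': 0.1225, 'rz': -0.0144}
68 {'dx': -0.0227, 'dy': 0.0029, 'dz': 0.0255, 'rx': -0.0006, 'ry': 0.1357, 'rz': -0.0158}
```

View pics/d2.png

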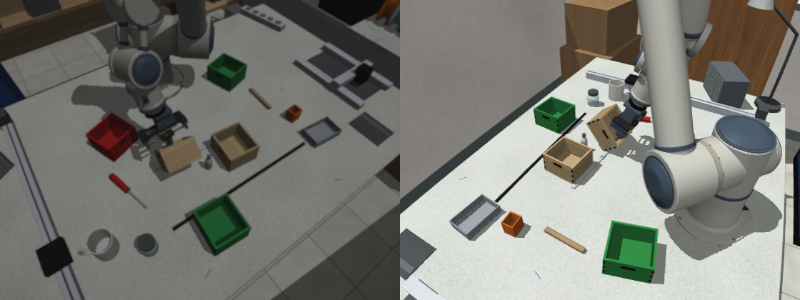

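```bash
python3 -m inch '[{"dx":-0.003,"dy":0,"dz":0.001,"rx":0,"ry":0.023,"rz":-0.004,"gripper":-1},{"dx":-0.0055,"dy":0.0005,"dz":0.003,"rx":0,"ry":0.036,"rz":-0.005,"gripper":-1},{"dx":-0.0088,"dy":0.0007,"dz":0.0053,"rx":0,"ry":0.05,"rz":-0.007,"gripper":-1},{"dx":-0.0117,"dy":0.001,"dz":0.008,"rx":0,"ry":0.063,"rz":-0.008,"gripper":-1},{"dx":-0.0144,"dy":0.0012,"dz":0.0106,"rx":0,"ry":0.076,"rz":-0.0095,"gripper":-1},{"dx":-0.017,"dy":0.0015,"dz":0.0135,"rx":0,"ry":0.09,"rz":-0.011,"gripper":-1},{"dx":-0.019,"dy":0.002,"dz":0.0165,"rx":0,"ry":0.102,"rz":-0.0123,"gripper":-1},{"dx":-0.02,"dy":0.002,"dz":0.0183,"rx":0,"ry":0.109,"rz":-0.013,"gripper":-1},{"dx":-0.02,"dy":0.002,"dz":0.0183,"rx":0,"ry":0.109,"rz":-0.013,"gripper":-1}]'
cat >> look.py <<'E'
def enh(f,r,out,g=100):
    i=load(f)['img'][r[0]:r[1],r[2]:r[3]].astype(float)
    i=np.clip((i/g)**.6*255,0,255).astype(np.uint8); cv2.imwrite(out,cv2.resize(i,None,fx=8,fy=8,interpolation=cv2.INTER_NEAREST))
E
python3 - <<'E'
from look import *
look('d3',cams=('scene',))
tilt('scene_d3.npz',-.26,-.09)
p0,R0=now(); print(p0,np.round(get_obs()['joint_positions'],3))
for t in (60,62,64,65,66,67,68): print(t,row(p0,R0,*arcl(-.165,t,6,.4)))
enh('scene_d3.npz',(180,250,210,300),'pics/d3d.png')
E
```

```text
time_s: 15.0
eef_pos: [0.4274, -0.1612, 0.0438]
eef_rot: [0.973, -0.039, 0.224, -0.04]
ft_force: [0.5, 0.2, 2.2]
width: 0.0009
zmax 0.1636 n 2229
[(60, 119)]
0 median 65.5 120
[ 0.42750461 -0.16121876  0.04388271] [-0.773  0.561  2.27   1.527  0.358 -0.593]
60 {'dx': 0.004, 'dy': 0.0001, 'dz': -0.0063, 'rx': -0.0015, 'ry': -0.0272, 'rz': 0.0036}
62 {'dx': 0.0014, 'dy': 0.0004, 'dz': -0.0035, 'rx': -0.0015, 'ry': -0.0139, 'rz': 0.0022}
64 {'dx': -0.0009, 'dy': 0.0007, 'dz': -0.0005, 'rx': -0.0015, 'ry': -0.0006, 'rz': 0.0008}
65 {'dx': -0.002, 'dy': 0.0009, 'dz': 0.0011, 'rx': -0.0015, 'ry': 0.006, 'rz': 0.0001}
66 {'dx': -0.0029, 'dy': 0.001, 'dz': 0.0027, 'rx': -0.0015, 'ry': 0.0126, 'rz': -0.0006}
67 {'dx': -0.0037, 'dy': 0.0012, 'dz': 0.0045, 'rx': -0.0015, 'ry': 0.0192, 'rz': -0.0013}
68 {'dx': -0.0044, 'dy': 0.0014, 'dz': 0.0063, 'rx': -0.0015, 'ry': 0.0259, 'rz': -0.002}
```

View pics/d3d.png

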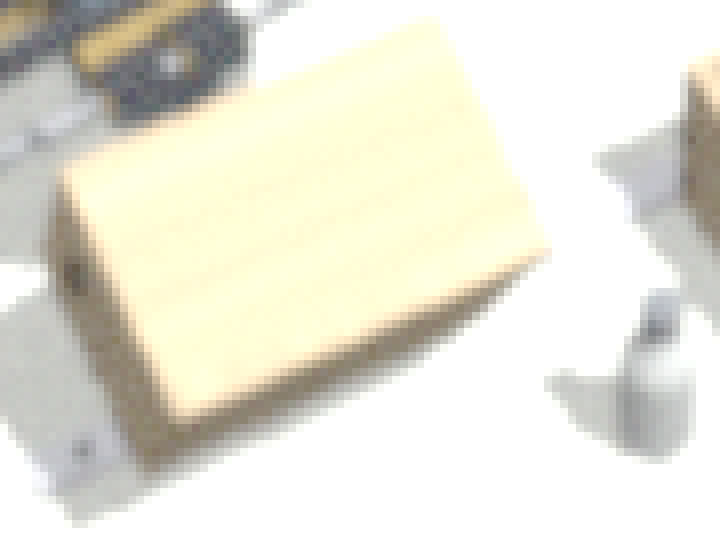

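At 65.5° the underside strip, from (200,420) to (540,260), is plain brown. I'll go 2° further to be sure.

```bash
python3 -m inch '[{"dx":-0.0007,"dy":0.0002,"dz":0.001,"rx":0,"ry":0.004,"rz":-0.0005,"gripper":-1},{"dx":-0.0013,"dy":0.0003,"dz":0.002,"rx":0,"ry":0.008,"rz":-0.001,"gripper":-1},{"dx":-0.002,"dy":0.0004,"dz":0.003,"rx":0,"ry":0.013,"rz":-0.0014,"gripper":-1},{"dx":-0.002,"dy":0.0004,"dz":0.003,"rx":0,"ry":0.013,"rz":-0.0014,"gripper":-1}]'
python3 - <<'E'
from look import *
look('d4',cams=('scene',))
tilt('scene_d4.npz',-.26,-.09)
p0,R0=now(); print(p0,np.round(get_obs()['joint_positions'],3))
for t in (68,66,60,50,40,30,20,10,0): print(t,row(p0,R0,*arcl(-.165,t,6,.4)))
enh('scene_d4.npz',(180,250,210,300),'pics/d4d.png')
E
```

```text
time_s: 15.45
eef_pos: [0.4271, -0.1612, 0.0421]
eef_rot: [0.971, -0.038, 0.231, -0.039]
ft_force: [0.7, 0.5, 2.1]
width: 0.0005
zmax 0.1632 n 2281
[(60, 150), (70, 12)]
0 median 67.5 162
[ 0.42710249 -0.16129399  0.04210034] [-0.782  0.573  2.283  1.617  0.368 -0.695]
68 {'dx': -0.0022, 'dy': 0.0009, 'dz': 0.0034, 'rx': -0.0011, 'ry': 0.013, 'rz': -0.0004}
66 {'dx': -0.0007, 'dy': 0.0005, 'dz': -0.0001, 'rx': -0.0011, 'ry': -0.0002, 'rz': 0.001}
60 {'dx': 0.0064, 'dy': -0.0004, 'dz': -0.009, 'rx': -0.0011, 'ry': -0.04, 'rz': 0.0052}
50 {'dx': 0.023, 'dy': -0.0015, 'dz': -0.0192, 'rx': -0.0011, 'ry': -0.1063, 'rz': 0.0122}
40 {'dx': 0.0428, 'dy': -0.002, 'dz': -0.0243, 'rx': -0.001, 'ry': -0.1726, 'rz': 0.0192}
30 {'dx': 0.064, 'dy': -0.002, 'dz': -0.0247, 'rx': -0.001, 'ry': -0.2389, 'rz': 0.0262}
20 {'dx': 0.0854, 'dy': -0.0016, 'dz': -0.0207, 'rx': -0.001, 'ry': -0.3052, 'rz': 0.0332}
10 {'dx': 0.1061, 'dy': -0.0007, 'dz': -0.0124, 'rx': -0.0009, 'ry': -0.3715, 'rz': 0.0402}
0 {'dx': 0.1251, 'dy': 0.0006, 'dz': -0.0002, 'rx': -0.0009, 'ry': -0.4378, 'rz': 0.0472}
```

View pics/d4d.png

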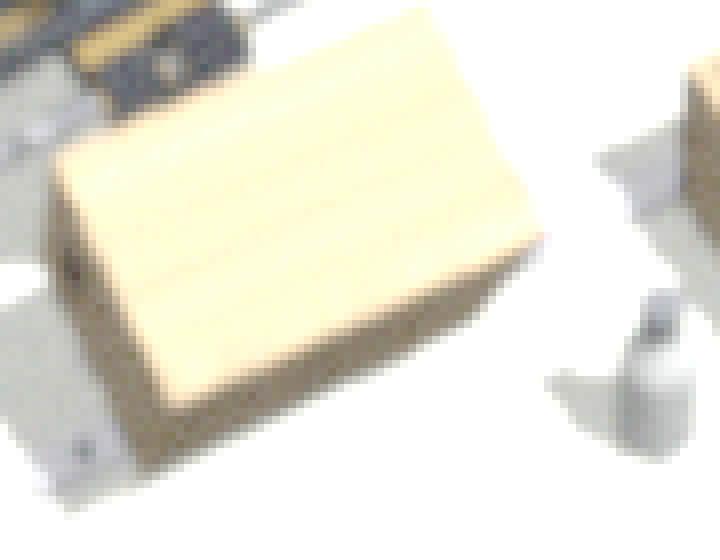

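At 67.5° the right crate's underside is clearly blank, so the left crate is the stamped one. I lower the right crate.

```bash
python3 -m inch '[{"dx":0.002,"dy":0,"dz":-0.003,"rx":0,"ry":-0.013,"rz":0.002,"gripper":-1},{"dx":0.005,"dy":0,"dz":-0.007,"rx":0,"ry":-0.03,"rz":0.004,"gripper":-1},{"dx":0.01,"dy":-0.001,"dz":-0.012,"rx":0,"ry":-0.055,"rz":0.007,"gripper":-1},{"dx":0.016,"dy":-0.001,"dz":-0.016,"rx":0,"ry":-0.08,"rz":0.01,"gripper":-1},{"dx":0.023,"dy":-0.0015,"dz":-0.019,"rx":0,"ry":-0.106,"rz":0.012,"gripper":-1},{"dx":0.033,"dy":-0.002,"dz":-0.022,"rx":0,"ry":-0.14,"rz":0.016,"gripper":-1},{"dx":0.043,"dy":-0.002,"dz":-0.024,"rx":0,"ry":-0.173,"rz":0.019,"gripper":-1},{"dx":0.0535,"dy":-0.002,"dz":-0.025,"rx":0,"ry":-0.206,"rz":0.023,"gripper":-1},{"dx":0.064,"dy":-0.002,"dz":-0.0247,"rx":0,"ry":-0.239,"rz":0.026,"gripper":-1},{"dx":0.075,"dy":-0.002,"dz":-0.023,"rx":0,"ry":-0.272,"rz":0.03,"gripper":-1},{"dx":0.0854,"dy":-0.0016,"dz":-0.0207,"rx":0,"ry":-0.305,"rz":0.033,"gripper":-1},{"dx":0.096,"dy":-0.001,"dz":-0.017,"rx":0,"ry":-0.338,"rz":0.037,"gripper":-1},{"dx":0.106,"dy":-0.0007,"dz":-0.0124,"rx":0,"ry":-0.371,"rz":0.04,"gripper":-1},{"dx":0.116,"dy":0,"dz":-0.006,"rx":0,"ry":-0.405,"rz":0.044,"gripper":-1},{"dx":0.126,"dy":0,"dz":0,"rx":0,"ry":-0.438,"rz":0.047,"gripper":-1},{"dx":0.145,"dy":0,"dz":0,"rx":0,"ry":-0.438,"rz":0.047,"gripper":-1},{"dx":0.15,"dy":0,"dz":-0.05,"rx":0,"ry":-0.438,"rz":0.047,"gripper":-1},{"dx":0.15,"dy":0,"dz":-0.15,"rx":0,"ry":-0.438,"rz":0.047,"gripper":-1},{"dx":0.15,"dy":0,"dz":-0.2,"rx":0,"ry":-0.438,"rz":0.047,"gripper":-1},{"dx":0.15,"dy":0,"dz":-0.2,"rx":0,"ry":-0.438,"rz":0.047,"gripper":-1}]'
cat > rects.py <<'E'
from look import *
def rects(tag,cams=('scene','side')):
  for n in cams:
    c=load(f'{n}_{tag}.npz'); P=cloud(c); hsv=cv2.cvtColor(c['img'],cv2.COLOR_BGR2HSV)
    H,S,V=[hsv[...,i].astype(int) for i in range(3)]
    m=(H>8)&(H<26)&(S>60)&(V>40)&(P[...,2]>.05)&(P[...,2]<.1)&(abs(P[...,1])<.35)&(P[...,0]>.4)
    k,l,s,cc=cv2.connectedComponentsWithStats(m.astype(np.uint8))
    for i in range(1,k):
        if s[i,4]<300: continue
        q=P[l==i]; q=q[q[:,2]>.078]
        r=cv2.minAreaRect((q[:,:2]*1000).astype(np.float32)); print(n,np.round(r[0]),np.round(r[1]),round(r[2],1),'x',q[:,0].min().round(3),q[:,0].max().round(3),'y',q[:,1].min().round(3),q[:,1].max().round(3))
E
python3 - <<'E'
from rects import *
look('e1'); rects('e1'); p0,R0=now(); print(p0)
E
```

```text
time_s: 17.5
eef_pos: [0.4483, -0.1752, 0.1672]
eef_rot: [0.997, -0.053, 0.004, -0.051]
ft_force: [0.5, 0.7, -0.9]
width: 0.0004
scene [552.  48.] [132. 143.] 84.7 x 0.477 0.628 y -0.023 0.117
scene [ 536. -172.] [130. 142.] 84.0 x 0.46 0.613 y -0.243 -0.102
side [ 533. -154.] [164. 143.] 83.2 x 0.456 0.609 y -0.239 -0.072
side [549.  51.] [133. 145.] 85.5 x 0.473 0.624 y -0.02 0.122
[ 0.44847417 -0.17451769  0.16464415]
```

View pics/e1.png

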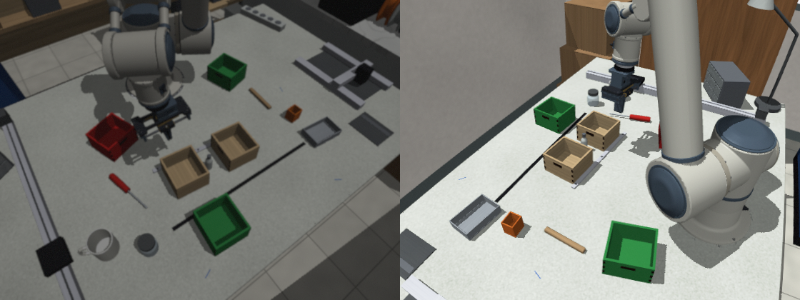

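```bash
cat >> plan.py <<'E'
yp=np.radians(-5.2); XP=np.array([np.cos(yp),np.sin(yp),0]); YP=np.array([-np.sin(yp),np.cos(yp),0])
E
python3 - <<'E'
from plan import *
p0,R0=now(); c=np.array([.5505,.0495,0]); R=Rt(0,XP); j=np.array(get_obs()['joint_positions'])
s=c-XP*.104
for z in(.15,.03):
    p=s+Z*z; print(p.round(3),row(p0,R0,p,R)); j,e=ik(j,p,R); print(j.round(2),e)
p=c+XP*(.24-.086)+Z*.03; j,e=ik(j,p,R); print(p,j.round(2),e)
sd=load('side0.npz'); print(onplane(sd,[(203,320),(260,351)],.016))
E
```

```text
[0.447 0.059 0.15 ] {'dx': -0.0523, 'dy': -0.4584, 'dz': 0.0772, 'rx': -0.0992, 'ry': -0.0013, 'rz': -0.014}
[-0.    0.34  1.84  0.    0.96  1.66] 2.4980018054066022e-15
[0.447 0.059 0.03 ] {'dx': -0.0524, 'dy': -0.4336, 'dz': 0.3159, 'rx': -0.0992, 'ry': -0.0013, 'rz': -0.014}
[-0.    0.56  1.96 -0.    0.63  1.66] 2.5593822847922724e-11
[0.7038662  0.03554258 0.03      ] [-0.03  0.79  1.29  0.    1.06  1.63] 3.986344120239841e-10
[[0.46103156 0.33904439 0.016     ]
 [0.30887519 0.34550841 0.016     ]]
```

```bash
python3 -m inch '[{"dx":-0.02,"dy":-0.1,"dz":0,"rx":-0.03,"ry":0,"rz":-0.003,"gripper":1},{"dx":-0.05,"dy":-0.2,"dz":0.02,"rx":-0.06,"ry":0,"rz":-0.008,"gripper":1},{"dx":-0.05,"dy":-0.3,"dz":0.04,"rx":-0.1,"ry":-0.001,"rz":-0.014,"gripper":1},{"dx":-0.052,"dy":-0.4,"dz":0.06,"rx":-0.1,"ry":-0.001,"rz":-0.014,"gripper":1},{"dx":-0.052,"dy":-0.458,"dz":0.077,"rx":-0.1,"ry":-0.001,"rz":-0.014,"gripper":1},{"dx":-0.052,"dy":-0.458,"dz":0.077,"rx":-0.1,"ry":-0.001,"rz":-0.014,"gripper":1},{"dx":-0.052,"dy":-0.458,"dz":0.077,"rx":-0.1,"ry":-0.001,"rz":-0.014,"gripper":1},{"dx":-0.052,"dy":-0.45,"dz":0.15,"rx":-0.1,"ry":-0.001,"rz":-0.014,"gripper":1},{"dx":-0.052,"dy":-0.44,"dz":0.23,"rx":-0.1,"ry":-0.001,"rz":-0.014,"gripper":1},{"dx":-0.052,"dy":-0.434,"dz":0.29,"rx":-0.1,"ry":-0.001,"rz":-0.014,"gripper":1},{"dx":-0.052,"dy":-0.434,"dz":0.315,"rx":-0.1,"ry":-0.001,"rz":-0.014,"gripper":1},{"dx":-0.052,"dy":-0.434,"dz":0.315,"rx":-0.1,"ry":-0.001,"rz":-0.014,"gripper":1}]'
python3 - <<'E'
from look import *
look('f1',cams=('side','wrist'))
p0,R0=now(); print(p0); c=np.array([.5505,.0495,0]); R=Rt(0,XP)
for d in (0,.1,.235): print(d,row(p0,R0,c+XP*(d-.086)+Z*.03,R))
E
```

```text
time_s: 18.8
eef_pos: [0.4457, 0.0584, 0.0287]
eef_rot: [0.999, -0.046, -0.002, -0.0]
ft_force: [-0.8, -0.4, 0.4]
width: 0.0906
[0.44693555 0.05875988 0.03059469]
0 {'dx': 0.036, 'dy': -0.0003, 'dz': 0.0011, 'rx': -0.0003, 'ry': 0.0011, 'rz': -0.0003}
0.1 {'dx': 0.236, 'dy': -0.0004, 'dz': 0.0009, 'rx': -0.0003, 'ry': 0.0011, 'rz': -0.0003}
0.235 {'dx': 0.506, 'dy': -0.0005, 'dz': 0.0006, 'rx': -0.0003, 'ry': 0.0011, 'rz': -0.0003}
```

View pics/f1.png

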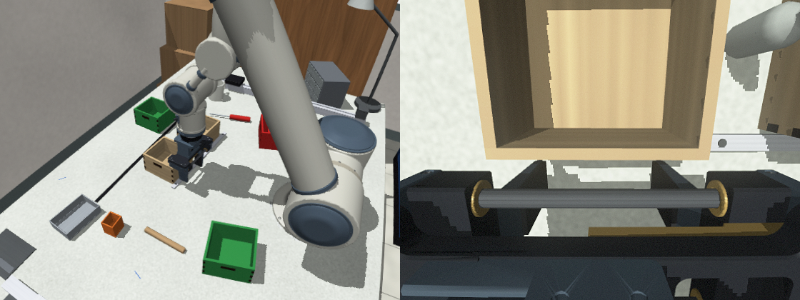

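```bash
python3 -m inch '[{"dx":0.012,"dy":0,"dz":0,"rx":0,"ry":0,"rz":0,"gripper":1},{"dx":0.024,"dy":0,"dz":0,"rx":0,"ry":0,"rz":0,"gripper":1},{"dx":0.036,"dy":0,"dz":0,"rx":0,"ry":0,"rz":0,"gripper":1},{"dx":0.05,"dy":0,"dz":0,"rx":0,"ry":0,"rz":0,"gripper":1},{"dx":0.07,"dy":0,"dz":0,"rx":0,"ry":0,"rz":0,"gripper":1},{"dx":0.095,"dy":0,"dz":0,"rx":0,"ry":0,"rz":0,"gripper":1},{"dx":0.12,"dy":0,"dz":0,"rx":0,"ry":0,"rz":0,"gripper":1},{"dx":0.145,"dy":0,"dz":0,"rx":0,"ry":0,"rz":0,"gripper":1},{"dx":0.17,"dy":0,"dz":0,"rx":0,"ry":0,"rz":0,"gripper":1},{"dx":0.195,"dy":0,"dz":0,"rx":0,"ry":0,"rz":0,"gripper":1},{"dx":0.22,"dy":0,"dz":0,"rx":0,"ry":0,"rz":0,"gripper":1},{"dx":0.24,"dy":0,"dz":0,"rx":0,"ry":0,"rz":0,"gripper":1},{"dx":0.25,"dy":0,"dz":0,"rx":0,"ry":0,"rz":0,"gripper":1}]'
python3 - <<'E'
from rects import *
look('f2'); rects('f2')
p0,R0=now(); print(p0); c=np.array([.5505,.0495,0]); R=Rt(0,XP)
for d in (.15,.235): print(d,row(p0,R0,c+XP*(d-.086)+Z*.03,R))
E
```

```text
time_s: 20.2
eef_pos: [0.5722, 0.0483, 0.0306]
eef_rot: [0.999, -0.045, -0.0, -0.0]
ft_force: [-4.9, 0.5, 3.3]
width: 0.0911
scene [659.  40.] [132. 143.] 84.9 x 0.589 0.736 y -0.033 0.107
scene [ 535. -172.] [129. 142.] 84.1 x 0.46 0.612 y -0.243 -0.102
side [ 534. -154.] [164. 142.] 83.8 x 0.458 0.608 y -0.239 -0.072
side [660.  44.] [129. 143.] 84.4 x 0.595 0.734 y -0.027 0.114
[0.57221182 0.04830964 0.03052372]
0.15 {'dx': 0.0845, 'dy': 0.0016, 'dz': 0.0011, 'rx': -0.0005, 'ry': -0.0004, 'rz': 0.0008}
0.235 {'dx': 0.2545, 'dy': 0.0018, 'dz': 0.0011, 'rx': -0.0005, 'ry': -0.0004, 'rz': 0.0008}
```

View pics/f2.png

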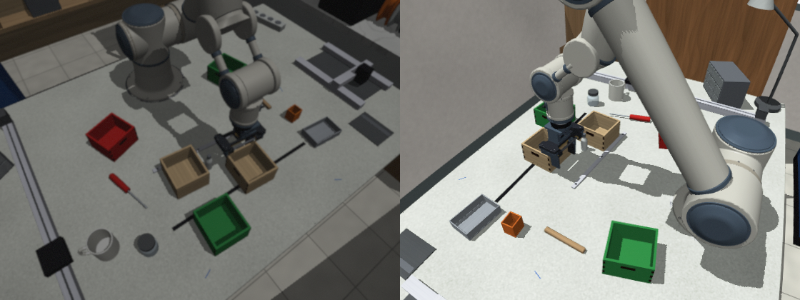

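```bash
python3 -m inch '[{"dx":0.012,"dy":0,"dz":0,"rx":0,"ry":0,"rz":0,"gripper":1},{"dx":0.03,"dy":0,"dz":0,"rx":0,"ry":0,"rz":0,"gripper":1},{"dx":0.055,"dy":0,"dz":0,"rx":0,"ry":0,"rz":0,"gripper":1},{"dx":0.08,"dy":0,"dz":0,"rx":0,"ry":0,"rz":0,"gripper":1},{"dx":0.105,"dy":0,"dz":0,"rx":0,"ry":0,"rz":0,"gripper":1},{"dx":0.13,"dy":0,"dz":0,"rx":0,"ry":0,"rz":0,"gripper":1},{"dx":0.155,"dy":0,"dz":0,"rx":0,"ry":0,"rz":0,"gripper":1},{"dx":0.18,"dy":0,"dz":0,"rx":0,"ry":0,"rz":0,"gripper":1},{"dx":0.205,"dy":0,"dz":0,"rx":0,"ry":0,"rz":0,"gripper":1},{"dx":0.225,"dy":0,"dz":0,"rx":0,"ry":0,"rz":0,"gripper":1},{"dx":0.242,"dy":0,"dz":0,"rx":0,"ry":0,"rz":0,"gripper":1},{"dx":0.254,"dy":0,"dz":0,"rx":0,"ry":0,"rz":0,"gripper":1},{"dx":0.26,"dy":0,"dz":0,"rx":0,"ry":0,"rz":0,"gripper":1},{"dx":0.26,"dy":0,"dz":0,"rx":0,"ry":0,"rz":0,"gripper":1}]' && python3 -m inch '[{"dx":-0.02,"dy":0,"dz":0,"rx":0,"ry":0,"rz":0,"gripper":1},{"dx":-0.06,"dy":0,"dz":0,"rx":0,"ry":0,"rz":0,"gripper":1},{"dx":-0.1,"dy":0,"dz":-0.05,"rx":0,"ry":0,"rz":0,"gripper":1},{"dx":-0.15,"dy":0,"dz":-0.15,"rx":0,"ry":0,"rz":0,"gripper":1},{"dx":-0.25,"dy":0,"dz":-0.25,"rx":0,"ry":0,"rz":0,"gripper":1},{"dx":-0.35,"dy":0,"dz":-0.35,"rx":0,"ry":0,"rz":0,"gripper":1},{"dx":-0.4,"dy":0,"dz":-0.4,"rx":0,"ry":0,"rz":0,"gripper":1},{"dx":-0.4,"dy":0,"dz":-0.4,"rx":0,"ry":0,"rz":0,"gripper":1}]'
python3 - <<'E'
from rects import *
look('g1'); rects('g1')
for n in ('scene','side'):
    c=load(f'{n}_g1.npz'); P=cloud(c); V=c['img'].max(2)
    m=(V<48)&(abs(P[...,2])<.012)&(abs(P[...,0]-.683)<.016)&(abs(P[...,1])<.34)
    v,u=np.nonzero(m); q=onplane(c,np.c_[u,v],0)
    for lo,hi in ((-.05,.03),(.03,.11)):
        r=q[(q[:,1]>lo)&(q[:,1]<hi)]
        if len(r)>10: print(n,lo,hi,len(r),np.percentile(r[:,0],[2,50,98]).round(4))
E
```

```text
time_s: 21.7
eef_pos: [0.7013, 0.0367, 0.0304]
eef_rot: [0.999, -0.045, 0.0, -0.0]
ft_force: [0.5, -0.0, -0.2]
width: 0.0914
time_s: 22.5
eef_pos: [0.4991, 0.0548, 0.2326]
eef_rot: [0.999, -0.045, 0.001, -0.0]
ft_force: [-0.2, 1.1, 0.3]
width: 0.0913
scene [ 536. -172.] [129. 142.] 84.0 x 0.461 0.613 y -0.243 -0.103
scene [789.  27.] [131. 141.] 85.2 x 0.713 0.863 y -0.044 0.096
side [ 534. -154.] [164. 142.] 83.1 x 0.457 0.609 y -0.239 -0.072
side [788.  30.] [132. 144.] 84.7 x 0.712 0.863 y -0.038 0.101
scene -0.05 0.03 99 [0.679  0.6836 0.6898]
scene 0.03 0.11 78 [0.6797 0.684  0.6883]
side -0.05 0.03 60 [0.6787 0.683  0.6871]
side 0.03 0.11 68 [0.6794 0.6846 0.6898]
```

View pics/g1.png

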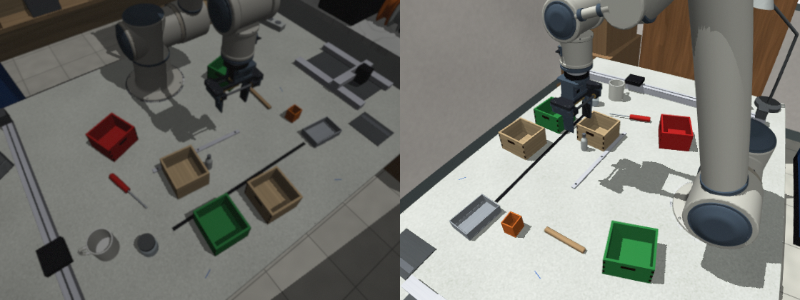

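Run:
```python
from look import *
for t in ('0','_g1'):
    c=load(f'scene{t}.npz'); P=cloud(c); hsv=cv2.cvtColor(c['img'],cv2.COLOR_BGR2HSV)
    m=(hsv[...,1]<60)&(P[...,2]>.03)&(P[...,2]<.1)&(abs(P[...,0]-.553)<.03)&(abs(P[...,1]+.075)<.03); print('bottle',P[m].mean(0).round(4))
    m=(hsv[...,0]>40)&(hsv[...,0]<85)&(hsv[...,1]>90)&(P[...,2]>.075)&(P[...,0]>.5); print('green',P[m].mean(0).round(4))
from workcell import sign_off
print(sign_off())
```

```text
bottle [ 0.5572 -0.0783  0.0583]
green [ 0.7724 -0.1889  0.0836]
bottle [ 0.5572 -0.0781  0.0583]
green [ 0.7732 -0.1889  0.0835]
the job is handed in; nothing more can be done
None
```

I tipped up the left crate first and then the right, set both back down flat, and pushed the stamped left one over the dispatch line. The job is handed in at about 22.6 s of the 72 s allowed.

- **Left crate:** tipped to about 69°, and the underside showed dark marks in the middle. I saw these only as a thin, dim strip at a grazing angle, so I read it as the stamp by contrast with the right crate.
- **Right crate:** tipped to about 67.5°, and the underside was plainly blank. It ended flat and behind the line, with its far edge at x about 0.613 m.
- **Stamped crate:** pushed with the open fingers against its near wall. The last check puts its nearest point at x about 0.712 m, against about 0.691 m for the line's far edge, so it is clear by about 20 mm.
- **Other items:** the glue bottle and the green crate beyond the line measured within 1 mm of their starting positions. The rest I checked only by eye in the last pictures, where they looked unmoved.

**What went wrong:**
- The first move command was refused.
- On the first try at the left crate the wrist ran to its joint limits at about 35° of tilt. The readings there, up to 0.003 rad over, match the stated limits only as rounded.
- The fingertip drifted about 38 mm sideways inside the crate before I lowered it to 21° and finished the tip with the tool leaning sideways.
- The crates were pulled 4 to 10 mm up to the stop rail while being tipped.

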